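# Weight the counterweight arm, draw its sprung leg to the mark and hold the cam lever shut

## Robot

A 7-joint arm with a two-finger parallel gripper is mounted at the origin on a cart in front of the work surface, level with it; the furniture and walls round the work are solid. World frame = base frame: x ahead of the robot, y to its left, z up, the work surface at z = 0. Lengths are in mm, angles in rad, forces in N, time in s.
With the tool pointing down it reaches from about 400 to 850 mm from the base axis. Payload 4.5 kg.
Tool frame: the origin (TCP) lies between the finger pads; the fingertips stand 22 mm ahead of it and the grasp point (between the pads) lies 3 mm ahead of it; z points along the fingers, y is the direction in which the jaws open and shut (so a half turn about z gives the same grasp; the last joint's range is limited). The gripper opens to 85 mm and grips with 20 to 120 N. Pads are 22 mm wide; open, the fingers measure 114 mm over their backs; the gripper's body (76 mm by 85 mm) begins 54 mm behind the grasp point. The pads swing forward as they close: fully open they stand 13 mm farther back than shut.
Start: joints at [1.159, 0.689, -0.195, 1.565, 0.157, 0.902, -0.215], TCP at [269.518, -563.926, 253.317] pointing down, gripper open.
Joint ranges: [-3.01, 3.01], [-0.46, 2.08], [-1.47, 1.51], [0.13, 2.56], [-1, 4.14], [0.04, 2.09], [-2.66, 2.66]. Speed limits (rad/s): [2.57, 2.57, 3.14, 3.14, 3.14, 3.14, 3.14].

## Interface

Orientations are given as a unit quaternion [x, y, z, w].
In Python, from station import r gives the robot as it stands. The module is installed in compiled form; this text tells all that it offers.
- The arm moves only by the shell command python3 -m crank 'ROWS' [FORCE]. ROWS is JSON, a list of rows, each an object of numbers: "wx", "wy", "wz": the turn, a rotation vector about the world's x, y, z normalised to -1 to 1, where 1 is pi rad; "x", "y", "z": the shift along the world's x, y, z normalised to -1 to 1, where 1 is 8 cm; "gripper": the opening, from 0 (shut) to 1 (fully open). A call has 1 to 10 rows; each row is the pose to reach, as a shift and turn from the pose measured when the call began, turning the shorter way round; what a row does not reach only later rows make up. A row lasts 1/10 s, in which the tool goes at most 50 mm and 8.59 degrees, less where a joint would pass 70% of its speed; a pose out of reach is approached as far as the arm can. A call with a number of a shift or a turn outside -1 to 1 is refused whole. A call with a gripper value outside its range is refused whole. The fingers move at their own pace and stop on an object; FORCE is the grip in N (left out, the last holds). Time passes only in rows, so rows that repeat a pose let the fingers close. It gives the time, the measured TCP pose, the force and the opening at its end, in the units of the state.
- r.read_state(): the state, without advancing time (a new reading comes with each control period).
- r.snapshot(name): name is "scene" or "top" or "wrist"; returns a dict with "image" (400x640x3 uint8, red, green, blue), "fov_y" (degrees; the focal length in pixels is half the picture's height over the tangent of half this angle, whatever the lens; pixels are square), "cx", "cy" (the principal point, pixels), "pose" (4x4, takes a point from camera to world coordinates). Camera axes: x right, y down, z forward; pixel columns grow to the right and rows downward; lengths in mm; the calibration is good to about 2 mm. A picture is of the moment at which its call begins. There is no depth.
- r.finish_job(): hands the job in, once; it reports no verdict.
The state is a dict: "clock": time; "joint_pos": joint angles; "joint_velocities": joint speeds; "tau": joint torques, N m; "tcp_pos": TCP position; "orientation": TCP orientation; "wrist_force": force on the tool from outside, world axes, zero at the start; "torque": the same for the moment, N m; "opening": finger opening in mm.
Only numpy, scipy, OpenCV 4.12 (cv2) and the standard library are available. Lean on these libraries where they do the work, as an engineer would, in place of code of your own. Each camera call takes 0.05 s, during which the arm holds its last target.

## Task

Load the counterweight arm of the filling table: lay the black rubber pad flat and centred on the arm's round steel plate, and the brass weight centred on top of the pad. Then, with the red cam lever still open, hook the fingers behind the black finger bar and draw the sprung leg out until its yellow pointer stands at the red index clip, pinch the cam lever shut against the black grip block there with the stack still centred on the plate, and finish still holding lever and block pinched together like that, because the lock pin is not in yet. Leave the tape roll, collar, star knob and rubber foot where they are.

Things in the scene. Friction and masses are not known exactly. Their poses are not given: they have to be found in the camera images.
- pad_center (a point): plain black rubber disc, 60 mm diameter, 16 mm thick, lying flat on the table; the point is its centre, half-way up (8 mm above its underside). 60 g
- weight_center (a point): plain brass disc weight, 52 mm diameter, 18 mm thick, lying flat on the table; the point is its centre, half-way up (9 mm above its underside). About 0.28 kg
- cw_rail: the counterweight arm's fixed aluminium rail, 44 mm wide, 262 mm long, 34 mm high, bolted to the table; origin on the table on its centre line. Its own +y axis is the direction in which the leg draws out (roughly to the robot's left), its -x side faces the robot and carries the lever, index clip and graduations, z is up. A grey end block with a spring drum (66 mm high) stands at its -y end
- leg (a joint): how far the sliding leg is drawn out along the rail's +y, m: 0 = fully back (start), at most 0.115. The saddle, grip block, finger bar, cam lever, leg and plate all travel together. A spring pulls it back with about 3 N at 0 and 5 N at 0.1: let go with the lever open and it runs back. The shut cam lever clamps it to the rail by friction
- cam_lever (a joint): angle of the red cam lever about its upright pin, rad: 0 = shut, parallel to the rail beside the grip block (3 mm gap); 0.36 to 0.44 = open, as found; 0.47 at most. Takes roughly 5 to 20 N at the fingers to close, stays where it is left
- plate_top (a point): centre of the top face of the round steel plate (84 mm diameter, 7 mm thick, top face level, 50 mm above the table) on the leg's outer end; 140 mm to +y of grip_center. Travels with the leg
- grip_center (a point): middle of the black upright grip block on the leg's saddle: block 22 mm wide across the rail (x), from 30 mm to -y to 22 mm to +y of this point, its top 20 mm above and its bottom 20 mm below this point, on the saddle (50 mm wide). The point is 63.5 mm above the table. The shut lever and block together are 32 mm wide: from 11 mm to +x to 21 mm to -x of this point in the rail's frame
- finger_bar (a point): middle of the near (-y) face of the black finger bar at the +y end of the grip block; the bar is 84 mm long across the rail (42 mm to either side), 14 mm high (70 to 84 mm above the table), 12 mm thick. Fingers standing at both sides of the grip block push on this face towards +y to draw the leg out. 22 mm to +y of grip_center
- lever_tip (a point): free end of the red cam lever, at half height of the lever (57 mm above the table; the red grip is 20 mm high, 8 mm thick, 42 mm long). The pin is 17 mm to -x and 28 mm to +y of grip_center, under the finger bar; the tip is 52 mm from the pin, pointing to -y when shut and swung out to -x when open (then up to 46 mm to -x of the rail's centre line)
- pointer_tip (a point): tip of the yellow pointer on the robot's side of the saddle, 21.5 mm above the table, travelling with the leg (47 mm to +y of grip_center)
- mark (a point): white line of the red index clip (12 mm wide) on the robot's side of the rail, at the pointer's height: the length mark, fixed, 50 to 90 mm to +y of the pointer's start. The pointer passes right beside it: at the mark, both have the same place along the rail's y
- grip_block: the black grip block as a body, with its origin 63.5 mm below grip_center, on the table plane
- lever_grip: the red grip of the cam lever as a body, with its origin on the pin's axis at the table plane
- pad: the black rubber pad as a body, origin at the centre of its underside
- weight: the brass weight as a body, origin at the centre of its underside
- tape_roll_center (a point): roll of black tape, 58 mm diameter, 19 mm high, flat on the table (not the pad: it has a hole); leave alone. Point at its centre
- collar_center (a point): grey shaft collar, 30 mm; leave alone. Point at its centre
- star_knob_center (a point): black star knob, 40 mm wide, stud up, 46 mm high; leave alone. Point at its middle
- rubber_foot_center (a point): grey-black rubber foot, 29 mm diameter, 16 mm high; leave alone. Point at its centre

How it is judged (in metres and radians):
On the way, in this order (a step that is already met when the one before it is completed fails the run):
1. the rubber pad lies flat and centred on the steel plate, let go (horizontal distance between pad_center and plate_top below 0.008 m and z of pad_center in the frame of plate_top between 0.005 and 0.0105 m and contact force between the fingers and pad below 0.1 N), for 0.2 s.
2. the brass weight lies centred on the pad, let go (all of step 1 and horizontal distance between weight_center and plate_top below 0.008 m and z of weight_center in the frame of plate_top between 0.0215 and 0.0275 m and contact force between the fingers and weight below 0.1 N), for 0.2 s.
3. the leg is drawn out to the mark with the cam lever still open, the stack centred (y of pointer_tip in the frame of mark between -0.004 and 0.004 m and horizontal distance between each of pad_center, weight_center and plate_top below 0.008 m and z of pad_center in the frame of plate_top between 0.005 and 0.0105 m and z of weight_center in the frame of plate_top between 0.0215 and 0.0275 m and value of joint cam_lever above 0.2 rad), for 0.1 s.
At the end, for the whole second after the job is handed in: The pointer is within 4 mm of the index mark along the rail, the cam lever is shut (within 0.05 rad), pad and weight lie flat in order on the plate, each centred within 8 mm and touched by no finger, and the fingers still pinch the grip block and the lever (more than 3 N on each) (all of step 2 and y of pointer_tip in the frame of mark between -0.004 and 0.004 m and value of joint cam_lever below 0.05 rad and contact force between the fingers and grip_block above 3 N and contact force between the fingers and lever_grip above 3 N); the arm keeps its last pose, push and grip.
It fails at once if the roll of black tape is shifted by more than 30 mm (distance of tape_roll_center from where it was at the start of the episode above 0.03 m).
It fails at once if the shaft collar is shifted by more than 30 mm (distance of collar_center from where it was at the start of the episode above 0.03 m).
It fails at once if the star knob is shifted by more than 30 mm (distance of star_knob_center from where it was at the start of the episode above 0.03 m).
It fails at once if the rubber foot is shifted by more than 30 mm (distance of rubber_foot_center from where it was at the start of the episode above 0.03 m).
It also fails if it takes over 58 s, if anything falls off the work surface, if the arm or the gripper's body presses on something with over 40 N, if the wrist force passes 120 N, or if a joint passes its speed limit or range.

## Working session

There is one attempt and no reset: what is moved stays moved. The work goes in short steps, Python scripts to look and compute and a shell command to move; the robot and the scene stay as the last step left them, time stands still between calls to the robot, and variables do not carry over. Pictures are saved under pics/ and viewed, and the job is handed in when it is done.

```bash
mkdir -p pics; ls; cat > h.py <<'E'
from station import r
import cv2, numpy as np
def snap(n,f):
    s=r.snapshot(n); cv2.imwrite('pics/'+f+'.png',cv2.cvtColor(np.asarray(s['image']),cv2.COLOR_RGB2BGR)); 
    np.savez('pics/'+f+'.npz',image=s['image'],fov_y=s['fov_y'],cx=s['cx'],cy=s['cy'],pose=s['pose']); return s
def ld(f): return dict(np.load('pics/'+f+'.npz'))
def ray(s,u,v):
    f=200/np.tan(np.radians(float(s['fov_y']))/2); P=np.asarray(s['pose'])
    d=P[:3,:3]@np.array([(u-s['cx'])/f,(v-s['cy'])/f,1.]); return P[:3,3],d
def onz(s,u,v,z):
    o,d=ray(s,u,v); return o+d*(z-o[2])/d[2]
def proj(s,p):
    f=200/np.tan(np.radians(float(s['fov_y']))/2); P=np.asarray(s['pose'])
    q=P[:3,:3].T@(np.asarray(p)-P[:3,3]); return q[0]/q[2]*f+s['cx'],q[1]/q[2]*f+s['cy']
E
python3 - <<'E'
from h import *
for n in ("scene","top","wrist"):
    s=snap(n,n+'0'); print(n,s['fov_y'],s['cx'],s['cy'],np.round(s['pose'],3).tolist())
print(r.read_state())
E
```

```text
pics
scene 47.38025508427942 310.3779486239469 198.09102110843494 [[-0.731, -0.445, 0.517, -298.872], [-0.682, 0.452, -0.575, 862.397], [0.022, -0.773, -0.634, 995.421], [0.0, 0.0, 0.0, 1.0]]
top 48.204955480541244 324.2799585975526 199.24813407573473 [[-0.009, -0.981, 0.193, 226.404], [-1.0, 0.012, 0.01, 0.35], [-0.013, -0.193, -0.981, 1402.272], [0.0, 0.0, 0.0, 1.0]]
wrist 60.40933062818602 319.5994431544866 200.3201170838548 [[0.433, -0.853, -0.291, 343.551], [-0.902, -0.409, -0.14, -527.69], [0.0, 0.323, -0.946, 373.306], [0.0, 0.0, 0.0, 1.0]]
{'clock': 0.15, 'joint_pos': array([ 1.15880023,  0.68980189, -0.19452557,  1.56605951,  0.15731488,
        0.90254303, -0.21508291]), 'joint_velocities': array([ 0.00090981, -0.00252814, -0.00097526, -0.00361189,  0.00042701,
        0.00263174,  0.00124492]), 'tau': array([-1.09889981e-03, -5.39937115e+01, -1.26806080e+00, -1.58718449e+01,
        9.34273732e-03,  6.49142909e-03, -3.32942318e-05]), 'tcp_pos': array([ 269.25258034, -563.52509994,  252.67379396]), 'orientation': array([ 9.75251308e-01,  2.21098127e-01, -2.15280541e-04, -6.76942211e-04]), 'wrist_force': array([-0.03845123, -0.35673286, -0.30944187]), 'torque': array([-1.12256238e-02, -1.43354001e-02, -4.94591618e-06]), 'opening': 85.49073002503658}
```

View pics/scene0.png

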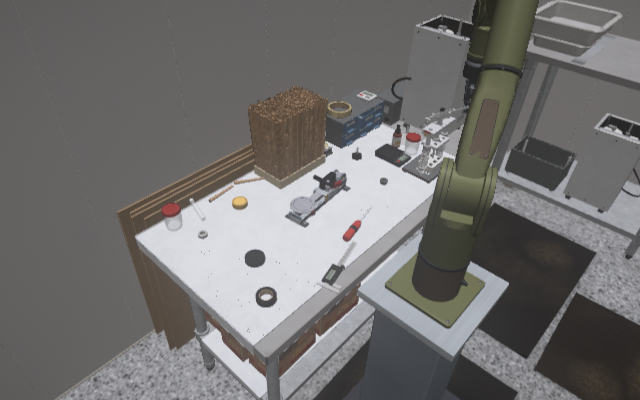

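View pics/top0.png

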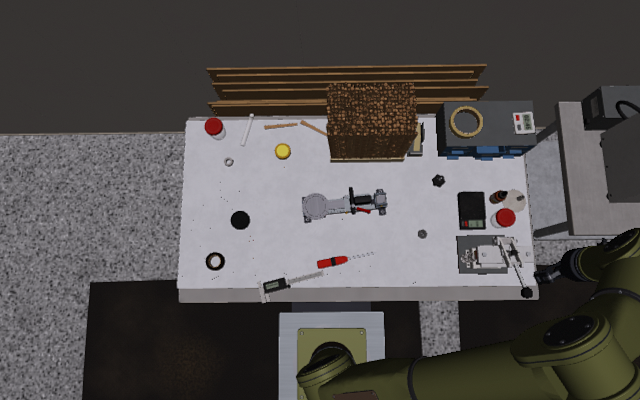

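View pics/wrist0.png

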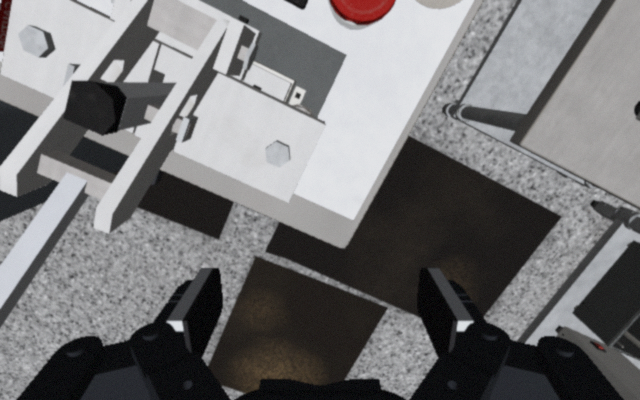

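The top view shows the pad at about (240,220), the tape roll at (215,261), the brass weight at (283,151), the plate at (316,206), the red lever near (362,210) and the end block near (381,198). The scene view agrees. I'll zoom in and measure.

```bash
python3 - <<'E'
from h import *
s=ld('top0'); im=cv2.cvtColor(s['image'],cv2.COLOR_RGB2BGR)
cv2.imwrite('pics/topz.png',cv2.resize(im[170:240,290:400],None,fx=7,fy=7,interpolation=cv2.INTER_CUBIC))
t=ld('scene0'); im2=cv2.cvtColor(t['image'],cv2.COLOR_RGB2BGR)
cv2.imwrite('pics/scz.png',cv2.resize(im2[160:235,275:365],None,fx=8,fy=8,interpolation=cv2.INTER_CUBIC))
def blobs(im,mask,name,s,z,amin):
    n,l,st,c=cv2.connectedComponentsWithStats(mask.astype(np.uint8))
    for i in range(1,n):
        if st[i,4]>=amin: print(name,st[i].tolist(),np.round(c[i],1),np.round(onz(s,*c[i],z),1))
for nm,q in(('top',s),('scene',t)):
    h=cv2.cvtColor(q['image'],cv2.COLOR_RGB2HSV); 
    y=(h[...,0]>15)&(h[...,0]<32)&(h[...,1]>120)&(h[...,2]>120); blobs(None,y,nm+' yel',q,18 if nm=='top' else 9,50)
    k=(h[...,2]<55)
    if nm=='top': k[:, :200]=0;k[:185]=0;k[235:]=0;k[:,270:]=0
    else: k[:240]=0;k[275:]=0;k[:,:235]=0;k[:,280:]=0
    blobs(None,k,nm+' pad',q,16 if nm=='top' else 8,100)
E
```

```text
top yel [275, 144, 15, 14, 179] [282.1 150.4] [661.4 149.9  18. ]
top pad [231, 211, 19, 18, 267] [239.7 219.8] [436.7 281.3  16. ]
```

```bash
sleep 0.1
```

```text
(no output)
```

View pics/topz.png

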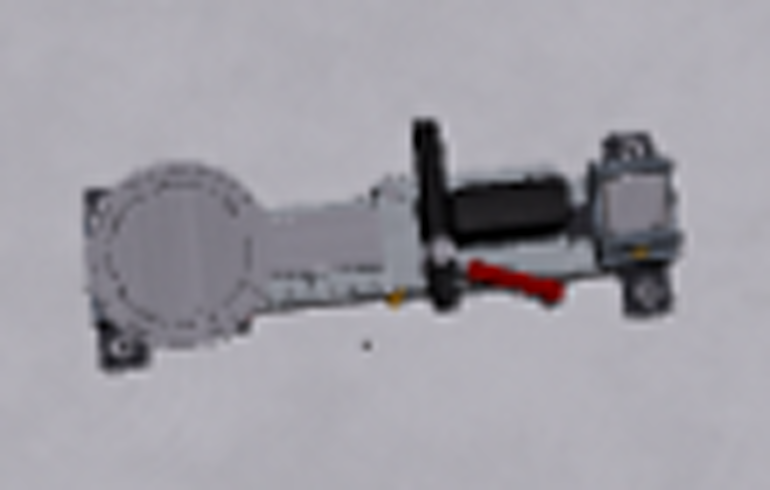

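View pics/scz.png

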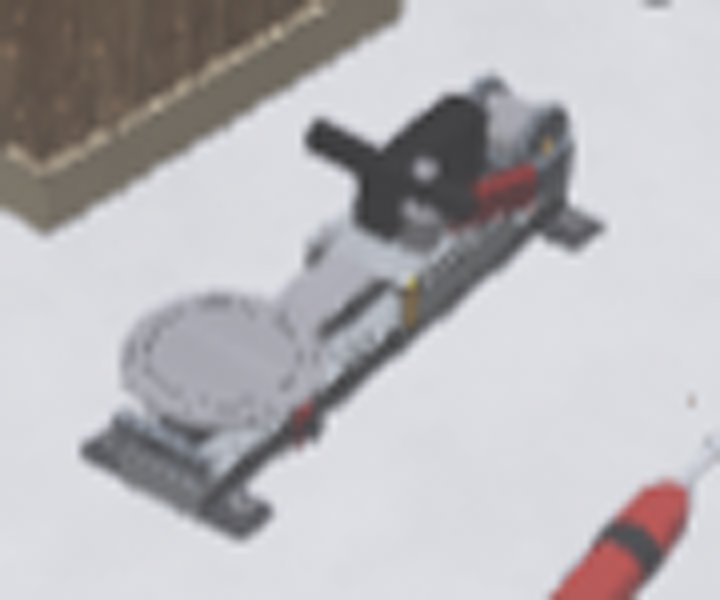

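```bash
python3 -m crank '[{"x":0.6,"y":0.9,"z":0.2,"wz":0.04},{"x":0.6,"y":0.9,"z":0.2,"wz":0.04}]'; python3 - <<'E'
from h import *
s=ld('top0'); g=lambda u,v,z: np.round(onz(s,290+u/7,170+v/7,z),1)
print('plate',g(182,249,50)); print('pointer',g(397,299,21.5)); print('barends',g(426,122,84),g(445,305,84)); print('endblock',g(637,200,66)); print('levtip',g(560,292,67));print('blocktop -y end mid', g(570,207,83))
t=ld('scene0'); q=lambda u,v,z: np.round(onz(t,275+u/8,160+v/8,z),1)
print('plate',q(220,357,50),'pointer',q(410,310,21.5),'mark',q(303,415,21.5))
E
```

```text
plate [473.   40.5  50. ]
pointer [454.4 -54.7  21.5]
barends [521.3 -66.1  84. ] [441.3 -72.6  84. ]
endblock [ 489.5 -158.    66. ]
levtip [ 449.2 -123.3   67. ]
blocktop -y end mid [ 483.4 -127.1   83. ]
plate [468.   46.5  50. ] pointer [455.3 -56.4  21.5] mark [441.8  24.6  21.5]schema error: expected keys wx, wy, wz, x, y, z, gripper
```

```bash
python3 -m crank '[{"x":0.6,"y":0.9,"z":0.2,"wx":0,"wy":0,"wz":0.04,"gripper":1},{"x":0.6,"y":0.9,"z":0.2,"wx":0,"wy":0,"wz":0.04,"gripper":1}]'
```

```text
clock: 0.35
tcp_pos: [316.9, -490.7, 268.3]
orientation: [0.959, 0.282, -0.001, -0.001]
wrist_force: [1.3, 0.5, -0.2]
opening: 85.2
```

```bash
for i in 1; do :; done; python3 -m crank '[{"x":0.5,"y":1,"z":0,"wx":0,"wy":0,"wz":0.08,"gripper":1},{"x":0.5,"y":1,"z":0,"wx":0,"wy":0,"wz":0.08,"gripper":1}]'; python3 -m crank '[{"x":0.5,"y":1,"z":0,"wx":0,"wy":0,"wz":0.08,"gripper":1},{"x":0.5,"y":1,"z":0,"wx":0,"wy":0,"wz":0.08,"gripper":1}]';  python3 -m crank '[{"x":0.5,"y":1,"z":0,"wx":0,"wy":0,"wz":0.08,"gripper":1},{"x":0.5,"y":1,"z":0,"wx":0,"wy":0,"wz":0.08,"gripper":1}]'; python3 -m crank '[{"x":0.5,"y":1,"z":0,"wx":0,"wy":0,"wz":0.08,"gripper":1},{"x":0.5,"y":1,"z":0,"wx":0,"wy":0,"wz":0.08,"gripper":1}]'
```

```text
clock: 0.55
tcp_pos: [358.1, -408.1, 268.4]
orientation: [0.915, 0.403, -0.0, -0.001]
wrist_force: [0.4, -0.2, -0.2]
opening: 85.7
clock: 0.75
tcp_pos: [399.0, -325.5, 268.5]
orientation: [0.856, 0.518, -0.0, -0.001]
wrist_force: [0.2, 0.0, 0.4]
opening: 85.1
clock: 0.95
tcp_pos: [439.8, -243.0, 268.5]
orientation: [0.782, 0.623, -0.0, -0.002]
wrist_force: [0.9, -1.0, 0.5]
opening: 85.3
clock: 1.15
tcp_pos: [480.6, -160.5, 268.6]
orientation: [0.695, 0.719, 0.0, -0.002]
wrist_force: [0.8, -0.3, 0.5]
opening: 85.5
```

```bash
python3 -m crank '[{"x":0,"y":0.7,"z":0.2,"wx":0,"wy":0,"wz":0.015,"gripper":1},{"x":0,"y":1,"z":0.4,"wx":0,"wy":0,"wz":0.015,"gripper":1},{"x":0,"y":1,"z":0.4,"wx":0,"wy":0,"wz":0.015,"gripper":1}]'; python3 -m crank '[{"x":0,"y":0.4,"z":0.2,"wx":0,"wy":0,"wz":0,"gripper":1},{"x":0,"y":0.4,"z":0.2,"wx":0,"wy":0,"wz":0,"gripper":1}]'; python3 - <<'E'
from h import *
s=snap('wrist','w1'); print(r.read_state()['tcp_pos'])
E
```

```text
clock: 1.45
tcp_pos: [482.2, -74.0, 302.9]
orientation: [0.675, 0.738, 0.003, -0.001]
wrist_force: [0.7, -0.3, 0.2]
opening: 85.2
clock: 1.65
tcp_pos: [483.5, -37.1, 320.9]
orientation: [0.672, 0.74, 0.006, -0.0]
wrist_force: [-0.3, 0.7, 0.4]
opening: 85.6
[482.82394038 -40.00554766 319.83726697]
```

View pics/w1.png

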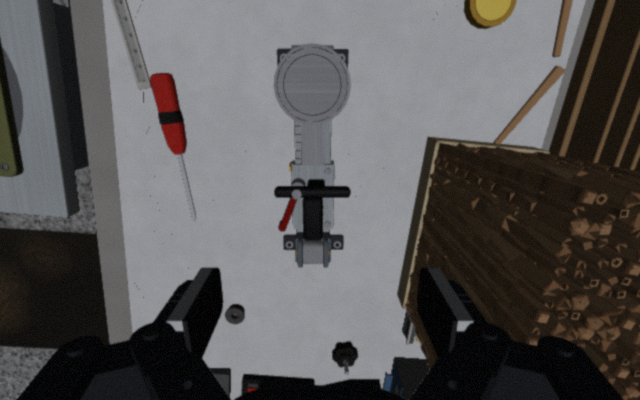

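The wrist view shows the plate at about (313,83), the bar from (275,191) to (350,191), and the lever tip at (283,228). The weight is at (490,8). Next I'll zoom in.

```bash
python3 - <<'E'
from h import *
s=ld('w1'); im=cv2.cvtColor(s['image'],cv2.COLOR_RGB2BGR)
cv2.imwrite('pics/w1z.png',cv2.resize(im[35:275,255:375],None,fx=2.4*1,fy=2.4,interpolation=cv2.INTER_CUBIC))
cv2.imwrite('pics/w1y.png',cv2.resize(im[150:270,255:375],None,fx=5,fy=5,interpolation=cv2.INTER_CUBIC))
print(np.round(s['pose'],3).tolist())
E
```

```text
[[0.995, 0.09, 0.039, 473.848], [0.098, -0.944, -0.314, 44.571], [0.009, 0.317, -0.949, 442.328], [0.0, 0.0, 0.0, 1.0]]
```

View pics/w1y.png

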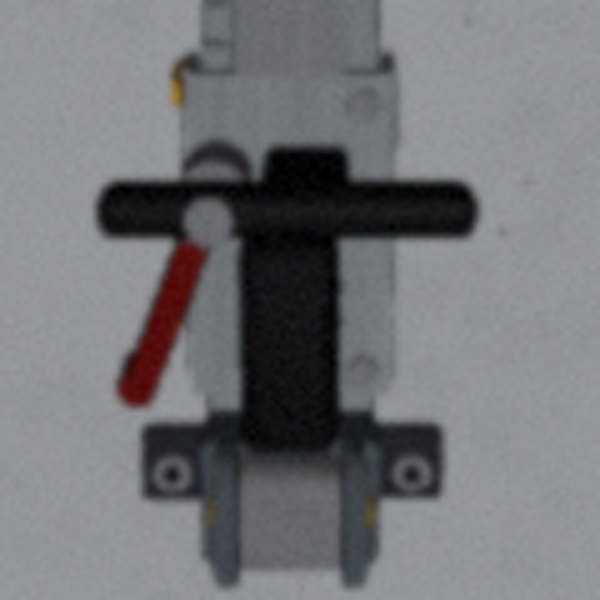

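View pics/w1z.png

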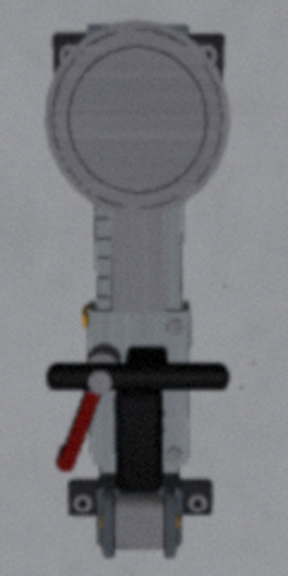

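```bash
python3 - <<'E'
from h import *
s=ld('w1'); h=cv2.cvtColor(s['image'],cv2.COLOR_RGB2HSV)
g=lambda u,v,z: onz(s,255+u/5,150+v/5,z)
a=g(98,210,84);b=g(478,210,84)
a,b=g(105,182,84),g(470,182,84); c,d=g(105,237,84),g(470,237,84)
print('bar far/near',a.round(1),b.round(1),c.round(1),d.round(1), 'len',np.linalg.norm(g(98,210,80)-g(478,210,80)))
ang=np.degrees(np.arctan2((b-a)[1],(b-a)[0])); print(ang)
ex=np.array([(b-a)[0],(b-a)[1]]); ex/=np.linalg.norm(ex); ey=np.array([-ex[1],ex[0]])
# plate ellipse from z1 zoom 2.4
p=lambda u,v,z: onz(s,255+u/2.4,35+v/2.4,z)
L,R,T,B=p(47,117,47),p(229,117,47),p(138,24,47),p(138,209,47)
print('plate dims',np.linalg.norm(L-R),np.linalg.norm(T-B),((L+R)/2).round(1),((T+B)/2).round(1))
L,R,T,B=p(67,119,50),p(207,119,50),p(138,46,50),p(138,192,50)
print('ring',np.linalg.norm(L-R),np.linalg.norm(T-B),((L+R)/2).round(1),((T+B)/2).round(1))
pc=((p(67,119,50)+p(207,119,50))/2)[:2].copy(); pc=np.array([pc[0],((T+B)/2)[1]])
gc=pc-140*ey; print('pc',pc.round(1),'grip from plate',gc.round(1),'bar near',(gc+22*ey).round(1),'pointer',(gc+47*ey).round(1))
print('block top near end',g(290,450,83.5).round(1),'pred',(gc-30*ey).round(1)); print('ptr tip meas',g(178,85,21.5).round(1))
print('endblock ends', g(290,570,66).round(1)); print('lever tip', g(135,390,67).round(1), 'pin', g(210,222,84).round(1),(gc+28*ey-17*ex).round(1))
t=ld('scene0')
for n,q in(('mark',(275+303/8,160+415/8)),('ptr',(275+410/8,160+310/8))):
    P=onz(t,*q,21.5)[:2]; print(n,P.round(1),'rail along',((P-pc)@ey).round(1),'across',((P-pc)@ex).round(1))
E
```

```text
bar far/near [440.  -62.8  84. ] [518.9 -55.3  84. ] [440.8 -75.4  84. ] [520.4 -67.7  84. ] len 83.7955786961253
5.473361858971024
plate dims 82.61003269794757 79.59351601709326 [469.4  46.1  47. ] [469.5  45.   47. ]
ring 63.1085609268737 62.42455709837533 [469.   45.2  50. ] [469.6  44.4  50. ]
pc [469.   44.4] grip from plate [482.4 -95. ] bar near [480.3 -73.1] pointer [477.9 -48.2]
block top near end [ 485.8 -122.7   83.5] pred [ 485.3 -124.8]
ptr tip meas [450.8 -54.6  21.5]
endblock ends [ 489.4 -163.1   66. ]
lever tip [ 448.5 -118.4   67. ] pin [463.4 -69.7  84. ] [462.8 -68.7]
mark [441.8  24.6] rail along -17.1 across -29.0
ptr [455.3 -56.4] rail along -99.0 across -23.3
```

```bash
python3 -m crank '[{"x":-0.15,"y":0.5,"z":0,"wx":-0.003,"wy":0.0025,"wz":0,"gripper":1},{"x":-0.15,"y":1,"z":0,"wx":-0.003,"wy":0.0025,"wz":0,"gripper":1}]'; python3 -m crank '[{"x":-0.15,"y":0.6,"z":-0.3,"wx":0,"wy":0,"wz":0,"gripper":1},{"x":-0.15,"y":1,"z":-0.3,"wx":0,"wy":0,"wz":0,"gripper":1}]';  python3 -m crank '[{"x":-0.15,"y":0.6,"z":-0.3,"wx":0,"wy":0,"wz":0,"gripper":1},{"x":-0.15,"y":1,"z":-0.3,"wx":0,"wy":0,"wz":0,"gripper":1},{"x":-0.15,"y":1,"z":-0.3,"wx":0,"wy":0,"wz":0,"gripper":1},{"x":-0.15,"y":1,"z":-0.3,"wx":0,"wy":0,"wz":0,"gripper":1}]'; python3 - <<'E'
from h import *
s=snap('wrist','w2'); q=r.read_state(); print(q['tcp_pos'],q['orientation'])
E
```

```text
clock: 1.9
tcp_pos: [469.8, 38.4, 319.2]
orientation: [0.675, 0.738, -0.003, 0.0]
wrist_force: [0.7, 0.4, 0.5]
opening: 85.4
clock: 2.1
tcp_pos: [455.5, 118.0, 292.9]
orientation: [0.675, 0.738, -0.006, -0.001]
wrist_force: [0.1, -1.0, -0.2]
opening: 85.2
clock: 2.5
tcp_pos: [443.6, 197.4, 268.2]
orientation: [0.675, 0.738, -0.007, -0.001]
wrist_force: [0.8, -1.0, -0.2]
opening: 85.8
[443.8165748  196.22748115 268.32580418] [ 6.75798307e-01  7.37052432e-01 -7.07095154e-03 -6.01128371e-04]
```

View pics/w2.png

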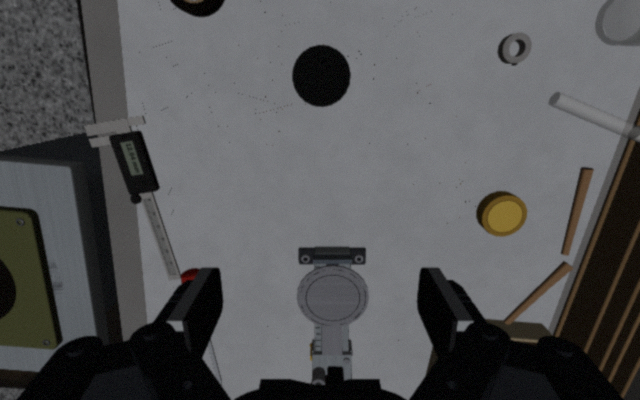

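Pad at (321,75), weight at (503,214), tape roll at the top edge.

```bash
python3 - <<'E'
from h import *
s=ld('w2'); h=cv2.cvtColor(s['image'],cv2.COLOR_RGB2HSV)
def meas(m,roi,z,name):
    k=np.zeros_like(m); x0,y0,x1,y1=roi; k[y0:y1,x0:x1]=m[y0:y1,x0:x1]
    c=max(cv2.findContours(k.astype(np.uint8),cv2.RETR_EXTERNAL,cv2.CHAIN_APPROX_NONE)[0],key=cv2.contourArea)
    P=np.array([onz(s,*q[0],z)[:2] for q in c],np.float32)
    (cx,cy),rad=cv2.minEnclosingCircle(P); e=cv2.fitEllipse(P); print(name,(round(cx,1),round(cy,1)),round(rad,1),np.round(e[0],1),np.round(e[1],1))
meas(h[...,2]<50,(280,35,365,120),16,'pad16'); meas(h[...,2]<50,(280,35,365,120),8,'pad8')
y=(h[...,0]>15)&(h[...,0]<32)&(h[...,1]>120)&(h[...,2]>150)
meas(y,(470,180,540,250),18,'w top')
y=(h[...,0]>12)&(h[...,0]<32)&(h[...,1]>100)&(h[...,2]>50)
meas(y,(470,180,540,250),9,'w all9')
print('crate corner-ish',onz(s,545,325,0).round(),onz(s,440,322,0).round())
print('mast',onz(s,310,270,30).round(1))
E
```

```text
pad16 (433.7, 284.1) 29.2 [433.6 284.2] [57.3 57.4]
pad8 (433.7, 284.1) 29.8 [433.6 284.2] [58.5 58.6]Traceback (most recent call last):
  File "<stdin>", line 10, in <module>
  File "<stdin>", line 5, in meas
ValueError: max() iterable argument is empty
```

```bash
python3 - <<'E'
from h import *
s=ld('w2'); h=cv2.cvtColor(s['image'],cv2.COLOR_RGB2HSV); print(h[214,503],h[205,510],h[228,488])
m=(h[...,0]<35)&(h[...,1]>100)&(h[...,2]>60); k=np.zeros(m.shape,np.uint8); k[180:250,470:540]=m[180:250,470:540]
c=max(cv2.findContours(k,cv2.RETR_EXTERNAL,cv2.CHAIN_APPROX_NONE)[0],key=cv2.contourArea)
P=np.array([onz(s,*q[0],9)[:2] for q in c],np.float32); print(cv2.minEnclosingCircle(P),cv2.fitEllipse(P))
E
python3 -m crank '[{"x":-0.06,"y":0.25,"z":-0.5,"wx":0.002,"wy":-0.002,"wz":0,"gripper":1},{"x":-0.12,"y":0.5,"z":-1,"wx":0.002,"wy":-0.002,"wz":0,"gripper":1},{"x":-0.12,"y":0.5,"z":-1,"wx":0.002,"wy":-0.002,"wz":0,"gripper":1},{"x":-0.12,"y":0.5,"z":-1,"wx":0.002,"wy":-0.002,"wz":0,"gripper":1}]'
python3 - <<'E'
from h import *
s=snap('wrist','w3'); q=r.read_state(); print(q['tcp_pos'],q['orientation'])
h=cv2.cvtColor(s['image'],cv2.COLOR_RGB2HSV); m=(h[...,2]<60).astype(np.uint8)
for c in cv2.findContours(m,cv2.RETR_EXTERNAL,cv2.CHAIN_APPROX_NONE)[0]:
    if cv2.contourArea(c)<800: continue
    P=np.array([onz(s,*q[0],14)[:2] for q in c],np.float32); e=cv2.fitEllipse(P); print(np.round(e[0],1),np.round(e[1],1),c.mean(0))
E
```

```text
[ 22 162 132] [ 22 160 132] [ 21 178  96]
((663.3208618164062, 149.5821990966797), 26.137331008911133) ((663.0811767578125, 149.40365600585938), (50.626583099365234, 50.94831848144531), 55.12500762939453)
clock: 2.95
tcp_pos: [434.6, 234.2, 188.2]
orientation: [0.677, 0.736, -0.004, 0.0]
wrist_force: [0.1, 0.3, 1.0]
opening: 85.7
[435.34554852 234.38493644 189.04944312] [ 6.76832020e-01  7.36132371e-01 -2.72752093e-03  3.31404241e-04]
[454.9  -9.7] [ 31.3 233.6] [[320.01117318 391.22067039]]
[465.2  82.3] [29.  86.9] [[337.77674419 323.46976744]]
[657.8  67.1] [181.6 258.1] [[530.89345315 351.21181001]]
[234.9 172.7] [43.  90.6] [[103.82071713 225.78486056]]
[220.   65.1] [243.3 296.2] [[ 85.37104825 310.11314476]]
[433.7 284.3] [58.3 58.5] [[325.31658291 122.09547739]]
[306.9 352.4] [42.4 58.6] [[169.06177606  24.54440154]]
```

View pics/w3.png

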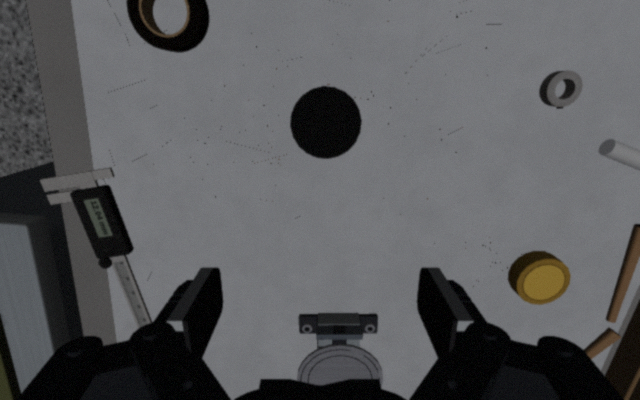

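The pad reads (433.7, 284.3) with a 58 mm disc, which agrees with the previous view. The weight is at (663, 149.5). Descending on the pad.

```bash
python3 -m crank '[{"x":-0.02,"y":0.5,"z":-0.4,"wx":0.001,"wy":-0.001,"wz":0,"gripper":1},{"x":-0.02,"y":0.625,"z":-0.9,"wx":0.001,"wy":-0.001,"wz":0,"gripper":1},{"x":-0.02,"y":0.625,"z":-1,"wx":0.001,"wy":-0.001,"wz":0,"gripper":1},{"x":-0.02,"y":0.625,"z":-1,"wx":0.001,"wy":-0.001,"wz":0,"gripper":1}]'
python3 -m crank '[{"x":0,"y":0,"z":-0.5,"wx":0,"wy":0,"wz":0,"gripper":1},{"x":0,"y":0,"z":-0.9,"wx":0,"wy":0,"wz":0,"gripper":1},{"x":0,"y":0,"z":-0.9,"wx":0,"wy":0,"wz":0,"gripper":1},{"x":0,"y":0,"z":-0.9,"wx":0,"wy":0,"wz":0,"gripper":1}]'
```

```text
clock: 3.4
tcp_pos: [434.4, 282.3, 109.4]
orientation: [0.678, 0.735, -0.002, 0.001]
wrist_force: [0.1, -1.5, 0.8]
opening: 85.0
clock: 3.8
tcp_pos: [435.6, 281.5, 39.1]
orientation: [0.678, 0.735, -0.001, 0.002]
wrist_force: [-0.5, -0.7, 0.8]
opening: 85.6
```

```bash
python3 -m crank '[{"x":-0.02,"y":0.034,"z":-0.2,"wx":0,"wy":0,"wz":0,"gripper":1},{"x":-0.02,"y":0.034,"z":-0.2,"wx":0,"wy":0,"wz":0,"gripper":0.85},{"x":-0.02,"y":0.034,"z":-0.2,"wx":0,"wy":0,"wz":0,"gripper":0.75},{"x":-0.02,"y":0.034,"z":-0.2,"wx":0,"wy":0,"wz":0,"gripper":0.75}]' 25;python3 -m crank '[{"x":0,"y":0,"z":0,"wx":0,"wy":0,"wz":0,"gripper":0.6},{"x":0,"y":0,"z":0,"wx":0,"wy":0,"wz":0,"gripper":0.6},{"x":0,"y":0,"z":0,"wx":0,"wy":0,"wz":0,"gripper":0.6},{"x":0,"y":0,"z":0,"wx":0,"wy":0,"wz":0,"gripper":0.6}]' 25
python3 - <<'E'
from h import *
s=snap('wrist','w4')
E
```

```text
clock: 4.2
tcp_pos: [434.8, 284.3, 24.6]
orientation: [0.678, 0.735, 0.0, 0.002]
wrist_force: [-0.6, 0.2, 0.2]
opening: 64.0
clock: 4.6
tcp_pos: [435.2, 284.4, 25.2]
orientation: [0.678, 0.735, 0.0, 0.002]
wrist_force: [-0.5, -1.0, 6.5]
opening: 57.9
```

View pics/w4.png

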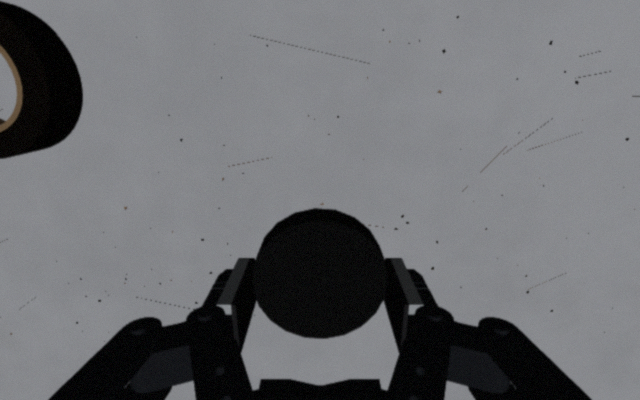

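The pad is seated between the fingers, at (320,273) in this view. I'll lift it and check.

```bash
python3 -m crank '[{"x":0,"y":0,"z":0.6,"wx":0,"wy":0,"wz":0,"gripper":0.6},{"x":0,"y":0,"z":1,"wx":0,"wy":0,"wz":0,"gripper":0.6},{"x":0,"y":0,"z":1,"wx":0,"wy":0,"wz":0,"gripper":0.6}]'
python3 - <<'E'
from h import *
def fit(s,z,roi):
    h=cv2.cvtColor(s['image'],cv2.COLOR_RGB2HSV); m=(h[...,2]<45).astype(np.uint8)
    # upper arc edge points of pad
    x0,x1=roi; pts=[]
    for u in range(x0,x1,4):
        col=np.where(m[150:330,u])[0]
        if len(col): pts.append(onz(s,u,150+col[0],z)[:2])
    P=np.array(pts); A=np.c_[2*P,np.ones(len(P))]; b=(P**2).sum(1); x=np.linalg.lstsq(A,b,rcond=None)[0]
    return x[:2].round(1),np.sqrt(x[2]+x[:2]@x[:2]).round(1)
print(fit(ld('w4'),16,(262,380)),fit(ld('w4'),8,(262,380)))
s=snap('wrist','w5'); q=r.read_state(); print(q['tcp_pos'],q['wrist_force'])
print(fit(s,q['tcp_pos'][2]-25.2+16,(262,380)))
E
```

```text
clock: 4.95
tcp_pos: [437.0, 285.8, 108.5]
orientation: [0.679, 0.734, 0.004, 0.003]
wrist_force: [0.7, 1.6, 0.0]
opening: 58.4
(array([434. , 292.6]), np.float64(26.5)) (array([434.4, 288. ]), np.float64(28.2))
[436.25973169 285.04893985 106.83432054] [ 0.49042986 -0.55214016 -1.25286837]
(array([435.9, 293.1]), np.float64(26.8))
```

View pics/w5.png

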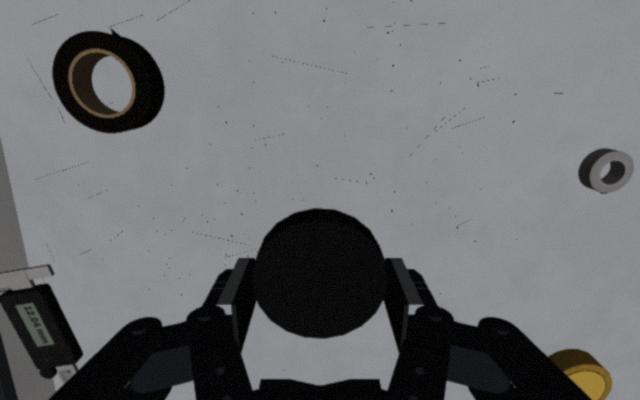

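```bash
python3 -m crank '[{"x":0.1,"y":-0.4,"z":0,"wx":0,"wy":0,"wz":0,"gripper":0.6},{"x":0.2,"y":-1,"z":0.05,"wx":-0.001,"wy":0.001,"wz":0,"gripper":0.6}]'; python3 -m crank '[{"x":0.1,"y":-0.5,"z":0,"wx":0,"wy":0,"wz":0,"gripper":0.6},{"x":0.15,"y":-0.9,"z":0.05,"wx":-0.001,"wy":0.001,"wz":0,"gripper":0.6},{"x":0.15,"y":-0.9,"z":0.05,"wx":-0.001,"wy":0.001,"wz":0,"gripper":0.6},{"x":0.15,"y":-0.9,"z":0.05,"wx":-0.001,"wy":0.001,"wz":0,"gripper":0.6}]'
python3 - <<'E'
from h import *
s=snap('wrist','w6'); q=r.read_state(); print(q['tcp_pos'],q['orientation'],q['opening'])
s=snap('top','t6')
E
```

```text
clock: 5.2
tcp_pos: [451.9, 207.6, 110.0]
orientation: [0.677, 0.736, 0.001, 0.001]
wrist_force: [1.3, -0.0, -1.4]
opening: 58.4
clock: 5.6
tcp_pos: [463.5, 134.8, 113.2]
orientation: [0.677, 0.736, -0.002, 0.001]
wrist_force: [1.0, 0.8, -0.3]
opening: 57.8
[463.48733516 136.2209033  113.31588426] [ 6.76397698e-01  7.36535478e-01 -1.13429174e-03  5.97335896e-04] 58.322895563449904
```

View pics/w6.png

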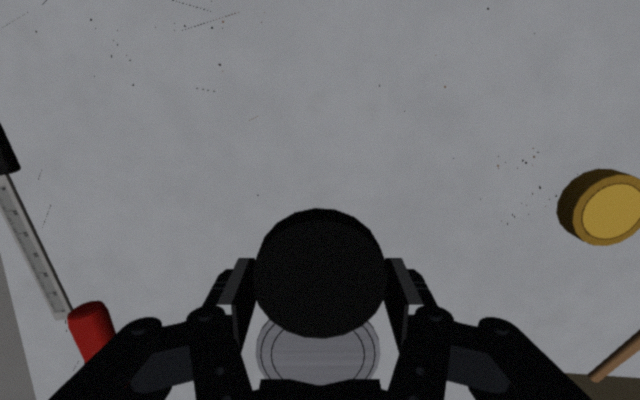

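```bash
python3 - <<'E'
from h import *
s=ld('w6')
print(onz(s,256.5,355,48),onz(s,381,355,48)); print(onz(s,270.5,353,50),onz(s,365.5,353,50))
s=ld('w2'); im=cv2.cvtColor(s['image'],cv2.COLOR_RGB2BGR); cv2.imwrite('pics/w2z.png',cv2.resize(im[235:340,280:385],None,fx=6,fy=6,interpolation=cv2.INTER_CUBIC))
E
python3 -m crank '[{"x":0.04,"y":-0.5,"z":0,"wx":0,"wy":0,"wz":0,"gripper":0.6},{"x":0.07,"y":-1,"z":0,"wx":0,"wy":0,"wz":0,"gripper":0.6},{"x":0.07,"y":-1,"z":-0.1,"wx":0.0,"wy":0,"wz":0,"gripper":0.6}]'
```

```text
[428.01099414  39.72213343  48.        ] [512.06803525  46.91045451  48.        ]
[437.60520798  44.12217377  50.        ] [500.90307631  49.53456908  50.        ]
clock: 6.0
tcp_pos: [468.8, 50.8, 105.2]
orientation: [0.679, 0.734, -0.004, 0.002]
wrist_force: [1.1, -0.5, -1.8]
opening: 58.3
```

View pics/w2z.png

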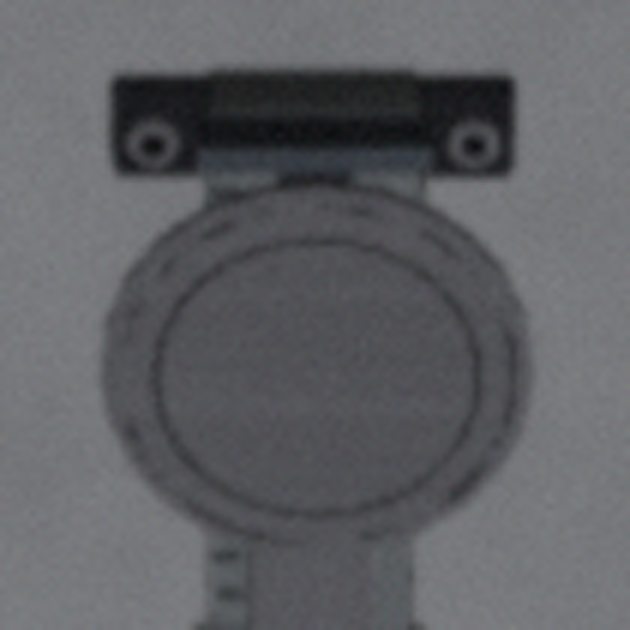

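```bash
python3 - <<'E'
from h import *
s=ld('w2'); f=lambda u,v:onz(s,280+u/6,235+v/6,50).round(1)
print(f(155,378),f(478,378),f(316,240),f(316,516))
E
```

```text
[438.6  41.2  50. ] [500.7  47.3  50. ] [466.5  74.7  50. ] [472.9  12.2  50. ]
```

```bash
python3 -m crank '[{"x":0.014,"y":-0.075,"z":-0.15,"wx":0.0015,"wy":-0.0015,"wz":0,"gripper":0.6},{"x":0.014,"y":-0.075,"z":-0.28,"wx":0.0015,"wy":-0.0015,"wz":0,"gripper":0.6},{"x":0.014,"y":-0.075,"z":-0.28,"wx":0.0015,"wy":-0.0015,"wz":0,"gripper":0.6},{"x":0.014,"y":-0.075,"z":-0.28,"wx":0.0015,"wy":-0.0015,"wz":0,"gripper":0.6}]'
python3 - <<'E'
from h import *
s=snap('wrist','w7'); q=r.read_state(); print(q['tcp_pos'],q['orientation'],q['wrist_force'])
E
```

```text
clock: 6.4
tcp_pos: [469.8, 46.5, 82.6]
orientation: [0.678, 0.735, 0.0, 0.002]
wrist_force: [0.4, 0.2, -0.4]
opening: 58.0
[470.01896962  46.32935199  82.9038717 ] [6.77906405e-01 7.35145672e-01 2.47760227e-04 1.91960464e-03] [ 0.91885736 -0.24437071 -0.50337243]
```

View pics/w7.png

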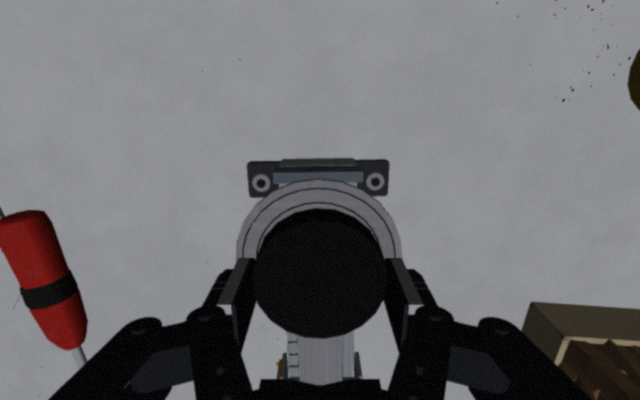

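```bash
python3 -m crank '[{"x":0,"y":-0.018,"z":-0.06,"wx":0,"wy":0,"wz":0,"gripper":0.6},{"x":0,"y":-0.018,"z":-0.105,"wx":0,"wy":0,"wz":0,"gripper":0.6},{"x":0,"y":-0.018,"z":-0.105,"wx":0,"wy":0,"wz":0,"gripper":0.6}]'
```

```text
clock: 6.75
tcp_pos: [470.3, 45.5, 75.2]
orientation: [0.678, 0.735, 0.001, 0.002]
wrist_force: [-1.7, 0.5, 7.3]
opening: 58.1
```

```bash
python3 -m crank '[{"x":0,"y":-0.005,"z":0.01,"wx":0,"wy":0,"wz":0,"gripper":0.8},{"x":0,"y":-0.005,"z":0.01,"wx":0,"wy":0,"wz":0,"gripper":0.9},{"x":0,"y":-0.005,"z":0.03,"wx":0,"wy":0,"wz":0,"gripper":1},{"x":0,"y":-0.005,"z":0.5,"wx":0,"wy":0,"wz":0,"gripper":1},{"x":0,"y":0,"z":1,"wx":0,"wy":0,"wz":0,"gripper":1},{"x":0,"y":0,"z":1,"wx":0,"wy":0,"wz":0,"gripper":1}]'
python3 - <<'E'
from h import *
s=snap('wrist','w8'); q=r.read_state(); print(q['tcp_pos'],q['orientation'],q['wrist_force'])
E
```

```text
clock: 7.35
tcp_pos: [472.6, 46.1, 158.8]
orientation: [0.678, 0.735, 0.004, 0.004]
wrist_force: [0.6, 1.1, 0.4]
opening: 85.7
[471.70256917  45.61203799 157.0883789 ] [0.67799522 0.73505212 0.00291791 0.00351438] [ 0.64063033  0.49928577 -0.3545254 ]
```

View pics/w8.png

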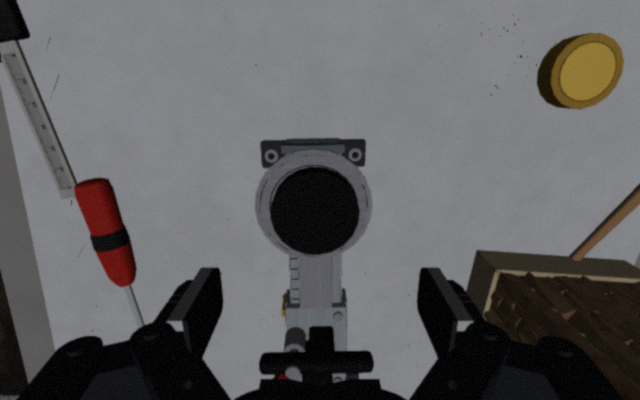

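```bash
python3 - <<'E'
from h import *
s=ld('w8'); h=cv2.cvtColor(s['image'],cv2.COLOR_RGB2HSV)
m=np.zeros(h.shape[:2],np.uint8); m[155:262,262:368]=(h[155:262,262:368,2]<50)
c=max(cv2.findContours(m,cv2.RETR_EXTERNAL,cv2.CHAIN_APPROX_NONE)[0],key=cv2.contourArea)
for z in(66,62,58):
    P=np.array([onz(s,*q[0],z)[:2] for q in c],np.float32); e=cv2.fitEllipse(P); print(z,np.round(e[0],1),np.round(e[1],1))
im=cv2.cvtColor(s['image'],cv2.COLOR_RGB2BGR); cv2.imwrite('pics/w8z.png',cv2.resize(im[135:265,250:380],None,fx=5,fy=5,interpolation=cv2.INTER_CUBIC))
m=((h[...,0]<35)&(h[...,1]>100)&(h[...,2]>60)).astype(np.uint8); m[:,:520]=0; m[120:]=0
c=max(cv2.findContours(m,cv2.RETR_EXTERNAL,cv2.CHAIN_APPROX_NONE)[0],key=cv2.contourArea)
P=np.array([onz(s,*q[0],9)[:2] for q in c],np.float32); print(cv2.fitEllipse(P))
E
```

```text
66 [469.7  47.5] [58.3 61.9]
62 [469.8  46. ] [59.4 63.1]
58 [469.9  44.5] [60.5 64.3]
((663.9014892578125, 153.0828399658203), (51.69704818725586, 51.97550582885742), 75.0959701538086)
```

View pics/w8z.png

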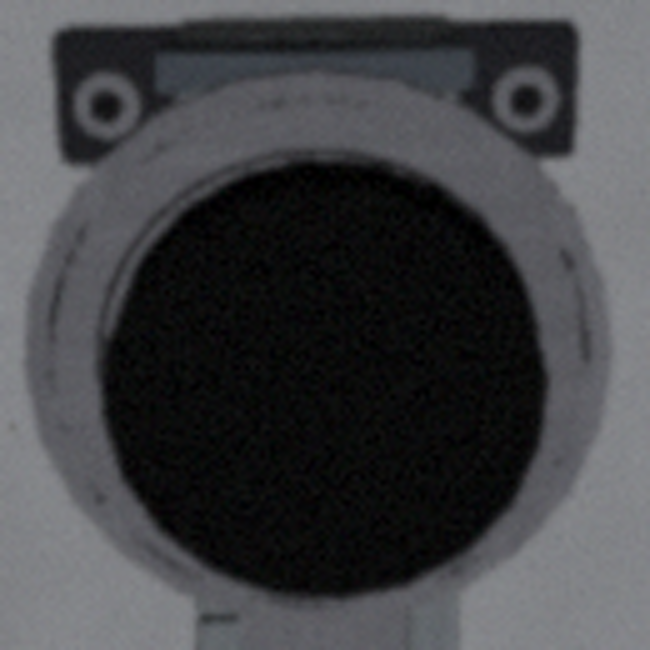

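The pad sits inside the ring to within about 1.5 mm. Next I'll check the clearance between weight and crate.

```bash
python3 - <<'E'
from h import *
s=ld('w8')
for p in((478,252),(465,305),(640,262)): print(p,onz(s,*p,40).round(),onz(s,*p,0).round())
s=ld('w2')
for p in((440,322),(545,325),(505,322)): print(p,onz(s,*p,0).round(),onz(s,*p,40).round())
s=ld('top0')
for p in((327,160),(405,160),(330,90),(413,90)): print(p,onz(s,*p,0).round(),onz(s,*p,200).round())
E
python3 -m crank '[{"x":0.5,"y":0.3,"z":0.2,"wx":-0.001,"wy":0.001,"wz":0,"gripper":1},{"x":1,"y":0.5,"z":0.3,"wx":-0.001,"wy":0.001,"wz":0,"gripper":1}]'; python3 -m crank '[{"x":0.5,"y":0.2,"z":0,"wx":-0.001,"wy":0.001,"wz":0,"gripper":1},{"x":1,"y":0.4,"z":0,"wx":-0.001,"wy":0.001,"wz":0,"gripper":1},{"x":1,"y":0.4,"z":0,"wx":-0.001,"wy":0.001,"wz":0,"gripper":1}]'
python3 - <<'E'
from h import *
s=snap('wrist','w9'); q=r.read_state(); print(q['tcp_pos'],q['orientation'],q['wrist_force'])
E
```

```text
(478, 252) [600.  14.  40.] [623.  -5.   0.]
(465, 305) [601. -35.  40.] [624. -62.   0.]
(640, 262) [732.  15.  40.] [777.  -3.   0.]
(440, 322) [624. -15.   0.] [605.  16.  40.]
(545, 325) [766.  -6.   0.] [732.  24.  40.]
(505, 322) [711.  -6.   0.] [683.  24.  40.]
(327, 160) [632.   5.   0.] [574.   5. 200.]
(405, 160) [ 629. -248.    0.] [ 572. -212.  200.]
(330, 90) [876.  -7.   0.] [783.  -6. 200.]
(413, 90) [ 872. -285.    0.] [ 780. -245.  200.]
clock: 7.6
tcp_pos: [551.0, 86.1, 181.1]
orientation: [0.677, 0.736, -0.0, 0.003]
wrist_force: [2.0, 0.7, -0.7]
opening: 85.3
clock: 7.9
tcp_pos: [635.4, 120.8, 179.8]
orientation: [0.678, 0.735, 0.0, 0.003]
wrist_force: [-1.4, -0.5, -0.2]
opening: 85.7
[632.21191964 119.27310917 179.3177861 ] [ 0.67751079  0.73550582 -0.00237701  0.00216353] [-1.04835104 -0.4393421  -0.64533696]
```

View pics/w9.png

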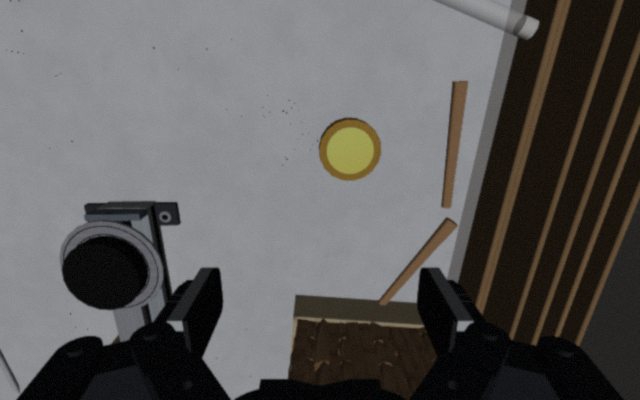

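The weight shows at (350,149), clear of the crate, whose edge is at about row 300.

```bash
python3 - <<'E'
from h import *
s=ld('w9'); h=cv2.cvtColor(s['image'],cv2.COLOR_RGB2HSV)
m=((h[...,0]<35)&(h[...,1]>90)&(h[...,2]>60)).astype(np.uint8); m[:,:300]=0; m[:,400:]=0; m[210:]=0
c=max(cv2.findContours(m,cv2.RETR_EXTERNAL,cv2.CHAIN_APPROX_NONE)[0],key=cv2.contourArea)
for z in(18,12,9):
    P=np.array([onz(s,*q[0],z)[:2] for q in c],np.float32); e=cv2.fitEllipse(P);print(z,np.round(e[0],1),np.round(e[1],1))
E
python3 -m crank '[{"x":0.2,"y":0.2,"z":-0.5,"wx":0.001,"wy":-0.001,"wz":0,"gripper":1},{"x":0.37,"y":0.4,"z":-1,"wx":0.001,"wy":-0.001,"wz":0,"gripper":1},{"x":0.37,"y":0.4,"z":-1,"wx":0.001,"wy":-0.001,"wz":0,"gripper":1},{"x":0.37,"y":0.4,"z":-1,"wx":0.001,"wy":-0.001,"wz":0,"gripper":1}]'
```

```text
18 [657.7 152.6] [49.8 50.6]
12 [658.4 151.5] [50.8 51.7]
9 [658.7 150.9] [51.3 52.2]
clock: 8.35
tcp_pos: [659.7, 150.5, 97.8]
orientation: [0.677, 0.736, -0.002, 0.001]
wrist_force: [0.1, -0.7, 1.0]
opening: 85.6
```

```bash
python3 - <<'E'
from h import *
s=snap('wrist','w10'); q=r.read_state(); print(q['tcp_pos'],q['orientation'],q['joint_velocities'].round(3))
h=cv2.cvtColor(s['image'],cv2.COLOR_RGB2HSV)
m=((h[...,0]<35)&(h[...,1]>90)&(h[...,2]>60)).astype(np.uint8); m[:,:240]=0; m[:,400:]=0
c=max(cv2.findContours(m,cv2.RETR_EXTERNAL,cv2.CHAIN_APPROX_NONE)[0],key=cv2.contourArea); print(cv2.boundingRect(c))
for z in(18,12,9):
    P=np.array([onz(s,*q[0],z)[:2] for q in c],np.float32); e=cv2.fitEllipse(P);print(z,np.round(e[0],1),np.round(e[1],1))
E
```

```text
[661.06638719 150.33837342  99.72962621] [ 0.67751398  0.73550536 -0.00090019  0.00242328] [ 0.01  -0.036 -0.007 -0.019  0.002 -0.002  0.   ]
(278, 180, 81, 75)
18 [658.  152.5] [50.1 50.3]
12 [658.2 150.1] [51.6 51.8]
9 [658.3 148.9] [52.3 52.5]
```

View pics/w10.png

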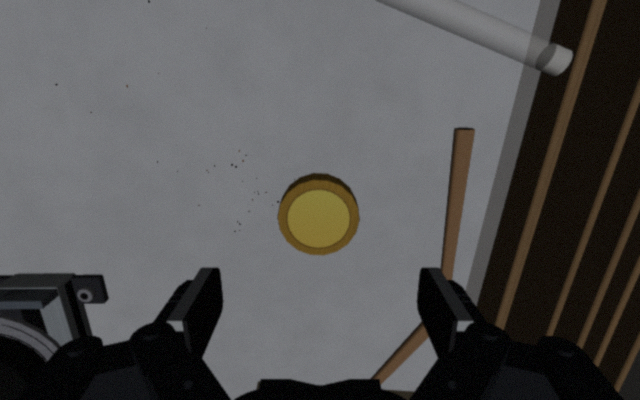

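```bash
python3 -m crank '[{"x":-0.033,"y":0.015,"z":-0.5,"wx":0,"wy":0,"wz":0,"gripper":1},{"x":-0.033,"y":0.015,"z":-0.9,"wx":0,"wy":0,"wz":0,"gripper":0.9},{"x":-0.033,"y":0.015,"z":-0.9,"wx":0,"wy":0,"wz":0,"gripper":0.85},{"x":-0.033,"y":0.015,"z":-0.9,"wx":0,"wy":0,"wz":0,"gripper":0.8}]' 30
```

```text
clock: 8.8
tcp_pos: [659.2, 151.0, 29.9]
orientation: [0.678, 0.735, -0.0, 0.003]
wrist_force: [0.9, -0.2, 1.0]
opening: 68.1
```

```bash
python3 -m crank '[{"x":-0.01,"y":0.008,"z":-0.02,"wx":0,"wy":0,"wz":0,"gripper":0.65},{"x":-0.01,"y":0.008,"z":-0.02,"wx":0,"wy":0,"wz":0,"gripper":0.5},{"x":-0.01,"y":0.008,"z":-0.02,"wx":0,"wy":0,"wz":0,"gripper":0.5},{"x":-0.01,"y":0.008,"z":-0.02,"wx":0,"wy":0,"wz":0,"gripper":0.5}]' 30
python3 - <<'E'
from h import *
s=snap('wrist','w11'); q=r.read_state(); print(q['tcp_pos'],q['opening'],q['wrist_force'])
E
```

```text
clock: 9.2
tcp_pos: [659.9, 151.9, 31.7]
orientation: [0.678, 0.735, 0.001, 0.004]
wrist_force: [-1.1, -1.1, 6.7]
opening: 49.7
[659.91069154 151.93013849  31.69067216] 49.52885766008161 [-0.90770863 -0.18276979  7.62533029]
```

View pics/w11.png

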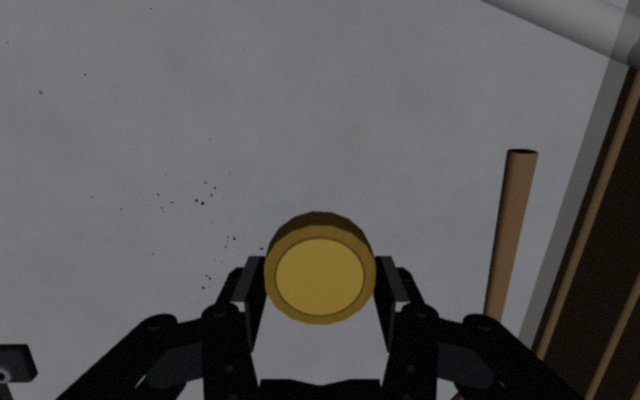

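```bash
python3 -m crank '[{"x":0,"y":0,"z":0.5,"wx":0,"wy":0,"wz":0,"gripper":0.5},{"x":0,"y":0,"z":1,"wx":0,"wy":0,"wz":0,"gripper":0.5},{"x":0,"y":0,"z":1,"wx":0,"wy":0,"wz":0,"gripper":0.5},{"x":0,"y":0,"z":1,"wx":0,"wy":0,"wz":0,"gripper":0.5}]'
python3 - <<'E'
from h import *
s=snap('wrist','w12'); q=r.read_state(); print(q['tcp_pos'],q['opening'],q['wrist_force'])
def top(s,z):
    h=cv2.cvtColor(s['image'],cv2.COLOR_RGB2HSV); m=((h[...,0]<35)&(h[...,1]>90)&(h[...,2]>105)).astype(np.uint8); m[:200]=0;m[:,:255]=0;m[:,385:]=0
    c=max(cv2.findContours(m,cv2.RETR_EXTERNAL,cv2.CHAIN_APPROX_NONE)[0],key=cv2.contourArea); print(cv2.boundingRect(c))
    P=np.array([onz(s,*q[0],z)[:2] for q in c],np.float32); e=cv2.fitEllipse(P);print(np.round(e[0],1),np.round(e[1],1))
top(ld('w11'),18); top(s,18+q['tcp_pos'][2]-31.7)
E
```

```text
clock: 9.65
tcp_pos: [660.8, 152.1, 114.0]
orientation: [0.678, 0.735, 0.003, 0.005]
wrist_force: [0.3, -0.1, -2.6]
opening: 49.4
[659.69635233 151.38527342 112.19709127] 49.350152300120946 [-0.82027158 -0.24580128 -2.92065522]
(276, 239, 87, 76)
[659.4 152.1] [38.4 38.5]
(265, 226, 109, 98)
[660.3 151.5] [48.8 50.7]
```

View pics/w12.png

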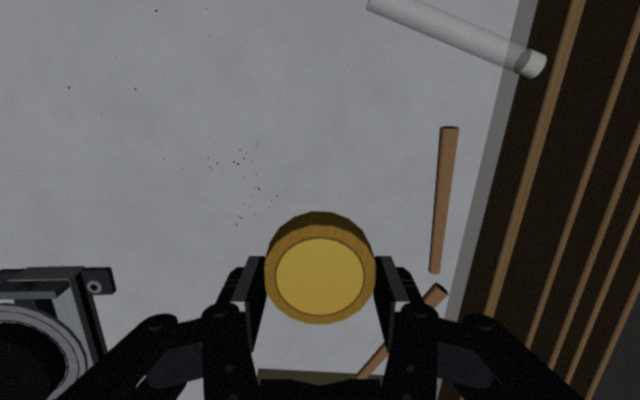

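```bash
python3 -m crank '[{"x":-0.5,"y":-0.2,"z":0.2,"wx":0,"wy":0,"wz":0,"gripper":0.5},{"x":-1,"y":-0.4,"z":0.2,"wx":-0.001,"wy":0.001,"wz":0,"gripper":0.5}]';python3 -m crank '[{"x":-0.5,"y":-0.25,"z":0,"wx":0,"wy":0,"wz":0,"gripper":0.5},{"x":-0.9,"y":-0.5,"z":0,"wx":-0.0005,"wy":0.0005,"wz":0,"gripper":0.5},{"x":-0.9,"y":-0.5,"z":0,"wx":-0.0005,"wy":0.0005,"wz":0,"gripper":0.5}]'
```

```text
clock: 9.9
tcp_pos: [579.0, 119.3, 128.0]
orientation: [0.678, 0.735, -0.0, 0.004]
wrist_force: [0.8, -0.5, -2.4]
opening: 49.4
clock: 10.2
tcp_pos: [499.3, 73.9, 126.5]
orientation: [0.679, 0.734, -0.009, 0.003]
wrist_force: [1.4, 0.2, -2.0]
opening: 49.6
```

```bash
python3 -m crank '[{"x":-0.2,"y":-0.2,"z":0,"wx":0.003,"wy":-0.001,"wz":0,"gripper":0.5},{"x":-0.37,"y":-0.36,"z":-0.1,"wx":0.004,"wy":-0.002,"wz":0,"gripper":0.5},{"x":-0.37,"y":-0.365,"z":-0.15,"wx":0.004,"wy":-0.002,"wz":0,"gripper":0.5},{"x":-0.37,"y":-0.365,"z":-0.15,"wx":0.004,"wy":-0.002,"wz":0,"gripper":0.5}]'
python3 - <<'E'
from h import *
s=snap('wrist','w13'); q=r.read_state(); print(q['tcp_pos'],q['orientation'],q['wrist_force'])
E
```

```text
clock: 10.6
tcp_pos: [469.7, 44.8, 113.6]
orientation: [0.679, 0.734, -0.002, 0.0]
wrist_force: [-0.3, -0.4, -2.9]
opening: 49.7
[470.49215773  45.58817563 114.00465121] [ 6.78539291e-01  7.34562656e-01 -1.40417130e-03  4.04688550e-04] [ 0.27648618  0.54209217 -2.49283117]
```

View pics/w13.png

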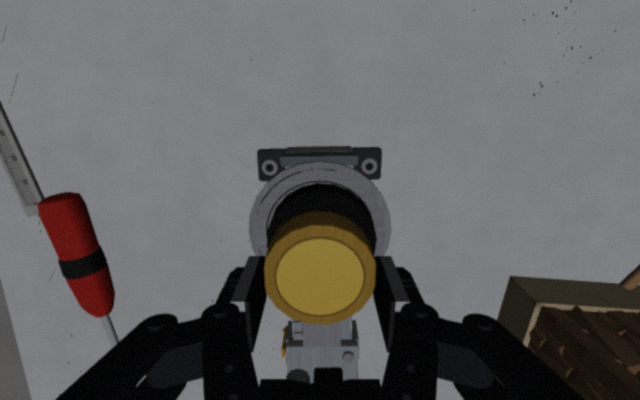

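```bash
python3 -m crank '[{"x":-0.008,"y":-0.01,"z":-0.08,"wx":0,"wy":0,"wz":0,"gripper":0.5},{"x":-0.008,"y":-0.01,"z":-0.16,"wx":0,"wy":0,"wz":0,"gripper":0.5},{"x":-0.008,"y":-0.01,"z":-0.19,"wx":0,"wy":0,"wz":0,"gripper":0.5},{"x":-0.008,"y":-0.01,"z":-0.19,"wx":0,"wy":0,"wz":0,"gripper":0.5}]'
```

```text
clock: 11.05
tcp_pos: [469.8, 45.1, 98.3]
orientation: [0.678, 0.735, -0.002, 0.0]
wrist_force: [-0.2, -0.7, -2.2]
opening: 49.9
```

```bash
python3 -m crank '[{"x":0,"y":0,"z":-0.015,"wx":0,"wy":0,"wz":0,"gripper":0.5},{"x":0,"y":0,"z":-0.02,"wx":0,"wy":0,"wz":0,"gripper":0.5}]'
```

```text
clock: 11.25
tcp_pos: [469.9, 45.1, 97.6]
orientation: [0.678, 0.735, -0.001, 0.001]
wrist_force: [-2.4, -1.1, 11.5]
opening: 49.4
```

```bash
python3 -m crank '[{"x":0,"y":0,"z":0.01,"wx":0,"wy":0,"wz":0,"gripper":0.7},{"x":0,"y":0,"z":0.01,"wx":0,"wy":0,"wz":0,"gripper":0.85},{"x":0,"y":0,"z":0.03,"wx":0,"wy":0,"wz":0,"gripper":1},{"x":0,"y":0,"z":0.4,"wx":0,"wy":0,"wz":0,"gripper":1},{"x":0,"y":-0.3,"z":0.8,"wx":0,"wy":0,"wz":0,"gripper":1},{"x":0,"y":-0.6,"z":1,"wx":0,"wy":0,"wz":0,"gripper":1},{"x":0,"y":-0.6,"z":1,"wx":0,"wy":0,"wz":0,"gripper":1}]'
python3 - <<'E'
from h import *
s=snap('wrist','w14'); q=r.read_state(); print(q['tcp_pos'],q['orientation'],q['wrist_force'])
im=cv2.cvtColor(s['image'],cv2.COLOR_RGB2BGR); cv2.imwrite('pics/w14z.png',cv2.resize(im[80:320,240:400],None,fx=2.5,fy=2.5,interpolation=cv2.INTER_CUBIC))
E
```

```text
clock: 11.95
tcp_pos: [470.7, -6.8, 179.2]
orientation: [0.681, 0.733, -0.001, 0.003]
wrist_force: [0.4, 0.6, -0.5]
opening: 84.8
[470.40427754  -4.77701981 178.3797964 ] [ 0.6797933   0.73340103 -0.00105737  0.00169791] [ 0.58917726  1.32968028 -0.63087715]
```

View pics/w14.png

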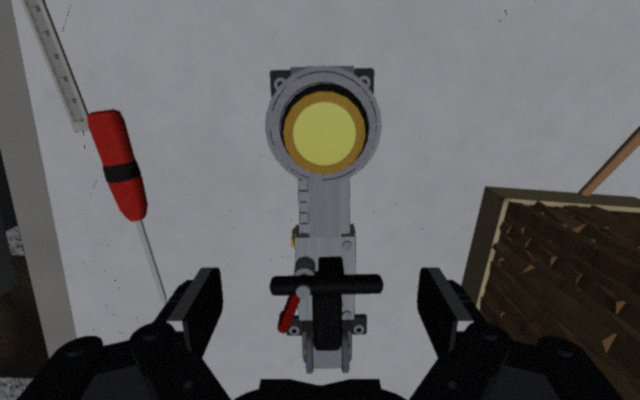

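View pics/w14z.png

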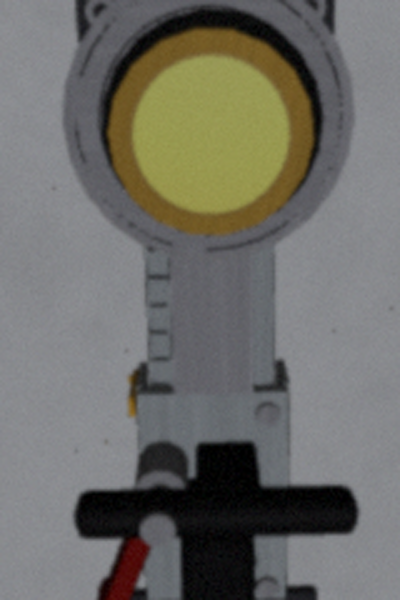

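The stack is in place, with the weight at (324,131) and the pad rim even around it. Now I'll measure the stack, bar, block and lever.

```bash
python3 - <<'E'
from h import *
s=ld('w14'); h=cv2.cvtColor(s['image'],cv2.COLOR_RGB2HSV)
f=lambda u,v,z:onz(s,240+u/2.5,80+v/2.5,z)
m=((h[...,0]<35)&(h[...,1]>90)&(h[...,2]>90)).astype(np.uint8); m[:,:270]=0; m[:,380:]=0; m[190:]=0
c=max(cv2.findContours(m,cv2.RETR_EXTERNAL,cv2.CHAIN_APPROX_NONE)[0],key=cv2.contourArea)
P=np.array([onz(s,*q[0],84)[:2] for q in c],np.float32); e=cv2.fitEllipse(P);print('weight',np.round(e[0],1),np.round(e[1],1))
print('plate LR',f(64,110,48).round(1),f(354,110,48).round(1))
a,b=f(80,515,77),f(355,510,77); print('bar ends',a.round(1),b.round(1),np.linalg.norm(a-b))
n1,n2=f(80,537,80),f(350,532,80); print('near edge',n1.round(1),n2.round(1))
im=cv2.cvtColor(s['image'],cv2.COLOR_RGB2BGR); cv2.imwrite('pics/w14y.png',cv2.resize(im[225:375,250:400],None,fx=4,fy=4,interpolation=cv2.INTER_CUBIC))
E
```

```text
weight [469.1  45.5] [49.7 50.2]
plate LR [427.5  44.3  48. ] [510.8  50.5  48. ]
bar ends [439.3 -71.4  77. ] [521.5 -63.5  77. ] 82.58043764553102
near edge [439.8 -77.   80. ] [520.2 -69.3  80. ]
```

View pics/w14y.png

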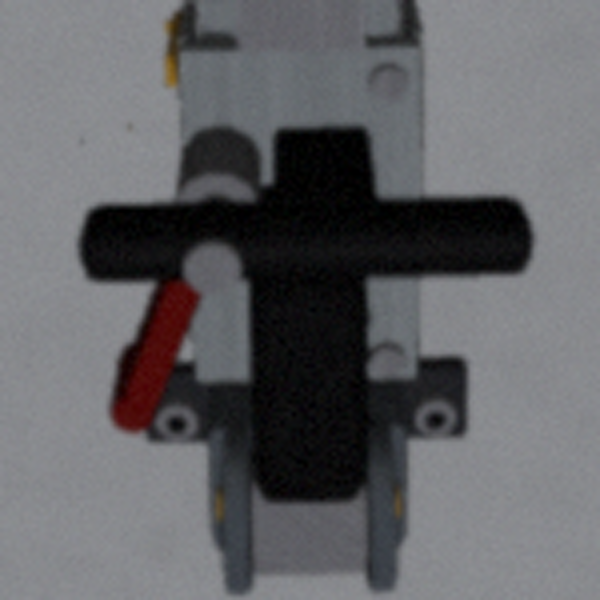

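```bash
python3 -m crank '[{"x":0.05,"y":-0.5,"z":-0.1,"wx":0,"wy":0,"wz":0.006,"gripper":0.78},{"x":0.1,"y":-1,"z":-0.3,"wx":0,"wy":0,"wz":0.006,"gripper":0.78},{"x":0.1,"y":-1,"z":-0.5,"wx":0,"wy":0,"wz":0.006,"gripper":0.78},{"x":0.1,"y":-1,"z":-0.5,"wx":0,"wy":0,"wz":0.006,"gripper":0.78}]' 20
python3 - <<'E'
from h import *
s=snap('wrist','w15'); q=r.read_state(); print(q['tcp_pos'],q['orientation'],q['opening'])
E
```

```text
clock: 12.4
tcp_pos: [477.0, -84.9, 136.3]
orientation: [0.673, 0.739, -0.002, -0.0]
wrist_force: [0.2, 0.4, 0.8]
opening: 66.6
[477.71980491 -83.53538685 137.40543684] [ 6.72335243e-01  7.40245486e-01 -1.35375321e-03  3.29035650e-04] 66.35267476528041
```

View pics/w15.png

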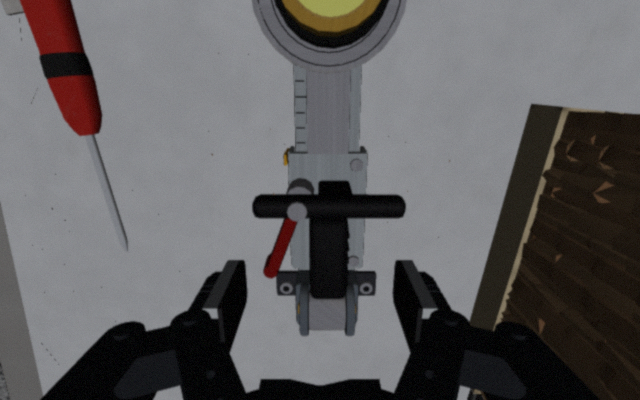

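```bash
python3 -m crank '[{"x":0.014,"y":-0.047,"z":-0.3,"wx":0,"wy":0,"wz":0,"gripper":0.78},{"x":0.014,"y":-0.047,"z":-0.5,"wx":0,"wy":0,"wz":0,"gripper":0.78},{"x":0.014,"y":-0.047,"z":-0.5,"wx":0,"wy":0,"wz":0,"gripper":0.78}]'
python3 - <<'E'
from h import *
s=snap('wrist','w16'); q=r.read_state(); print(q['tcp_pos'],q['orientation'],q['opening'])
E
```

```text
clock: 12.75
tcp_pos: [478.3, -85.1, 96.6]
orientation: [0.671, 0.741, -0.002, -0.001]
wrist_force: [0.4, 0.5, 0.4]
opening: 66.7
[478.8211042  -85.33769223  97.46042422] [ 6.71104497e-01  7.41361561e-01 -1.30595053e-03 -2.90287419e-04] 66.69246149739115
```

View pics/w16.png

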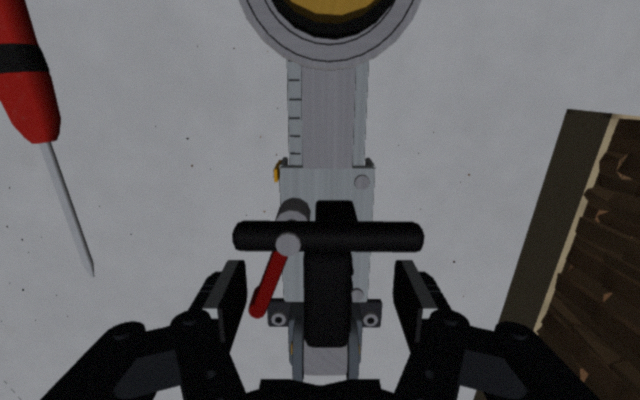

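```bash
python3 -m crank '[{"x":0,"y":-0.02,"z":-0.15,"wx":0,"wy":0,"wz":0,"gripper":0.78},{"x":0,"y":-0.02,"z":-0.35,"wx":0,"wy":0,"wz":0,"gripper":0.78},{"x":0,"y":-0.02,"z":-0.35,"wx":0,"wy":0,"wz":0,"gripper":0.78},{"x":0,"y":-0.02,"z":-0.35,"wx":0,"wy":0,"wz":0,"gripper":0.78}]'
python3 - <<'E'
from h import *
s=snap('wrist','w17'); q=r.read_state(); print(q['tcp_pos'],q['orientation'],q['opening'],q['wrist_force'])
E
```

```text
clock: 13.2
tcp_pos: [479.3, -86.1, 70.4]
orientation: [0.671, 0.742, -0.001, -0.0]
wrist_force: [0.2, -0.1, -0.4]
opening: 66.6
[479.46693837 -86.35043969  70.51557812] [ 6.70804814e-01  7.41633600e-01 -6.88991028e-04  1.72895550e-04] 66.4003895247219 [ 0.09861444  0.76162429 -0.86916455]
```

View pics/w17.png

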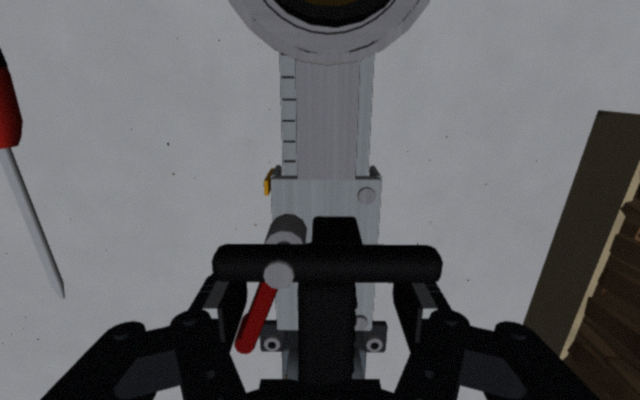

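```bash
python3 -m crank '[{"x":-0.005,"y":0.05,"z":0,"wx":0,"wy":0,"wz":0,"gripper":0.78},{"x":-0.012,"y":0.12,"z":0,"wx":0,"wy":0,"wz":0,"gripper":0.78},{"x":-0.02,"y":0.2,"z":0,"wx":0,"wy":0,"wz":0,"gripper":0.78},{"x":-0.03,"y":0.3,"z":0,"wx":0,"wy":0,"wz":0,"gripper":0.78},{"x":-0.04,"y":0.4,"z":0,"wx":0,"wy":0,"wz":0,"gripper":0.78},{"x":-0.05,"y":0.5,"z":0,"wx":0,"wy":0,"wz":0,"gripper":0.78},{"x":-0.052,"y":0.54,"z":0,"wx":0,"wy":0,"wz":0,"gripper":0.78}]'
python3 - <<'E'
from h import *
s=snap('wrist','w18'); q=r.read_state(); print(q['tcp_pos'],q['orientation'],q['opening'],q['wrist_force'])
E
```

```text
clock: 13.95
tcp_pos: [475.6, -41.7, 70.7]
orientation: [0.67, 0.742, -0.0, 0.0]
wrist_force: [1.6, -4.3, 3.2]
opening: 66.6
[475.54933277 -41.3528114   70.65641841] [ 6.70005853e-01  7.42355809e-01 -9.61022115e-05  3.73391954e-05] 66.48977883992956 [ 0.8851521  -3.13087951  1.78109518]
```

View pics/w18.png

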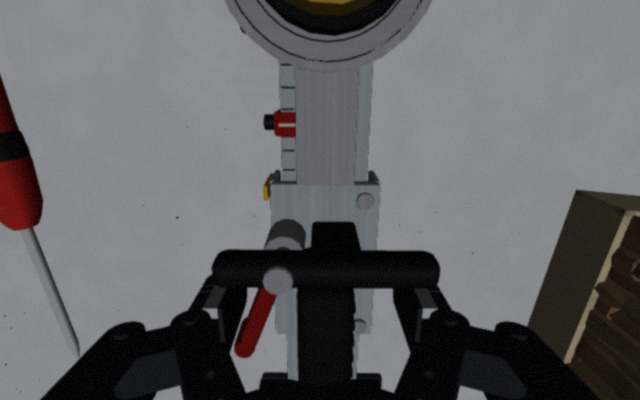

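Drawing works. The red clip is now visible at (285,124) with its white line, the yellow pointer is at (267,187), and the lever is still open.

```bash
python3 - <<'E'
from h import *
s=ld('w18'); im=cv2.cvtColor(s['image'],cv2.COLOR_RGB2BGR); cv2.imwrite('pics/w18z.png',cv2.resize(im[100:210,240:320],None,fx=5.4,fy=5.4,interpolation=cv2.INTER_CUBIC))
E
```

```text
(no output)
```

View pics/w18z.png

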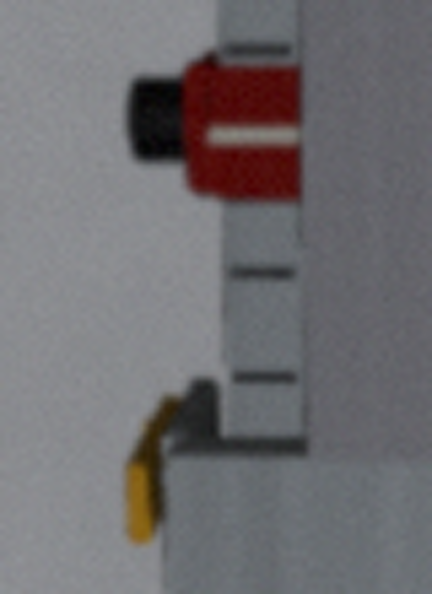

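```bash
python3 - <<'E'
from h import *
s=ld('w18'); th=np.radians(5.45); ex=np.array([np.cos(th),np.sin(th)]); ey=np.array([-ex[1],ex[0]])
pc0=np.array([469.4,44.5])
R=lambda P:(((P[:2]-pc0)@ex).round(1),((P[:2]-pc0)@ey).round(1))
f=lambda u,v,z:R(onz(s,240+u/5.4,100+v/5.4,z))
for z in(34,36,38): print('mark line z',z,f(208,136,z),f(298,136,z))
for v in(50,272,377): print('grad',f(260,v,34))
for z in (35,30,25,21.5,15,10): print('ptr z',z,'bright low',f(130,540,z),'bright up',f(135,460,z),'dark end',f(170,400,z))
g=lambda u,v,z:R(onz(s,u,v,z))
print('bar far',g(225,252,84),g(428,250,84),'near',g(225,287,82),g(428,287,82),'saddle edge far',f(220,452,43.5),f(300,452,43.5))
q=r.read_state(); print('tcp',R(q['tcp_pos']))
E
```

```text
mark line z 34 (np.float64(-21.6), np.float64(-21.6)) (np.float64(-14.1), np.float64(-21.5))
mark line z 36 (np.float64(-21.4), np.float64(-21.4)) (np.float64(-14.0), np.float64(-21.3))
mark line z 38 (np.float64(-21.2), np.float64(-21.1)) (np.float64(-13.9), np.float64(-21.1))
grad (np.float64(-17.1), np.float64(-14.6))
grad (np.float64(-17.5), np.float64(-33.0))
grad (np.float64(-17.7), np.float64(-42.2))
ptr z 35 bright low (np.float64(-29.6), np.float64(-56.9)) bright up (np.float64(-28.8), np.float64(-49.5)) dark end (np.float64(-25.5), np.float64(-44.1))
ptr z 30 bright low (np.float64(-30.4), np.float64(-58.7)) bright up (np.float64(-29.6), np.float64(-51.0)) dark end (np.float64(-26.2), np.float64(-45.4))
ptr z 25 bright low (np.float64(-31.2), np.float64(-60.4)) bright up (np.float64(-30.4), np.float64(-52.5)) dark end (np.float64(-26.9), np.float64(-46.7))
ptr z 21.5 bright low (np.float64(-31.8), np.float64(-61.6)) bright up (np.float64(-31.0), np.float64(-53.5)) dark end (np.float64(-27.4), np.float64(-47.6))
ptr z 15 bright low (np.float64(-32.9), np.float64(-63.8)) bright up (np.float64(-32.1), np.float64(-55.4)) dark end (np.float64(-28.4), np.float64(-49.3))
ptr z 10 bright low (np.float64(-33.8), np.float64(-65.5)) bright up (np.float64(-32.9), np.float64(-56.9)) dark end (np.float64(-29.1), np.float64(-50.6))
bar far (np.float64(-35.8), np.float64(-59.4)) (np.float64(34.9), np.float64(-58.0)) near (np.float64(-37.6), np.float64(-74.8)) (np.float64(37.3), np.float64(-74.2)) saddle edge far (np.float64(-20.3), np.float64(-46.2)) (np.float64(-13.7), np.float64(-46.2))
tcp (np.float64(-2.0), np.float64(-86.0))
```

```bash
python3 -m crank '[{"x":-0.005,"y":0.05,"z":0,"wx":0,"wy":0,"wz":0,"gripper":0.78},{"x":-0.012,"y":0.12,"z":0,"wx":0,"wy":0,"wz":0,"gripper":0.78},{"x":-0.02,"y":0.2,"z":0,"wx":0,"wy":0,"wz":0,"gripper":0.78},{"x":-0.027,"y":0.28,"z":0,"wx":0,"wy":0,"wz":0,"gripper":0.78},{"x":-0.032,"y":0.33,"z":0,"wx":0,"wy":0,"wz":0,"gripper":0.78},{"x":-0.032,"y":0.335,"z":0,"wx":0,"wy":0,"wz":0,"gripper":0.78},{"x":-0.032,"y":0.335,"z":0,"wx":0,"wy":0,"wz":0,"gripper":0.78}]'
python3 - <<'E'
from h import *
s=snap('wrist','w19'); q=r.read_state(); print(q['tcp_pos'],q['orientation'],q['opening'],q['wrist_force'])
im=cv2.cvtColor(s['image'],cv2.COLOR_RGB2BGR); cv2.imwrite('pics/w19z.png',cv2.resize(im[130:240,240:320],None,fx=5.4,fy=5.4,interpolation=cv2.INTER_CUBIC))
E
```

```text
clock: 14.7
tcp_pos: [472.9, -14.6, 70.6]
orientation: [0.67, 0.742, -0.0, 0.0]
wrist_force: [1.4, -3.9, 3.1]
opening: 67.0
[472.95747145 -14.75231247  70.60470061] [ 6.70059358e-01  7.42307501e-01 -1.70906533e-04  3.94403059e-05] 66.515467158502 [ 2.14689494 -3.82712887  2.46682923]
```

View pics/w19.png

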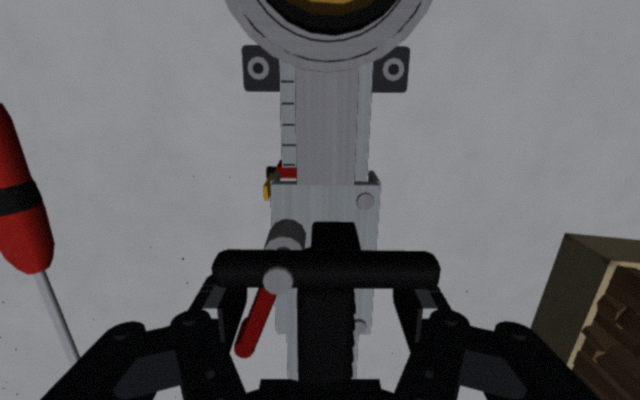

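View pics/w19z.png

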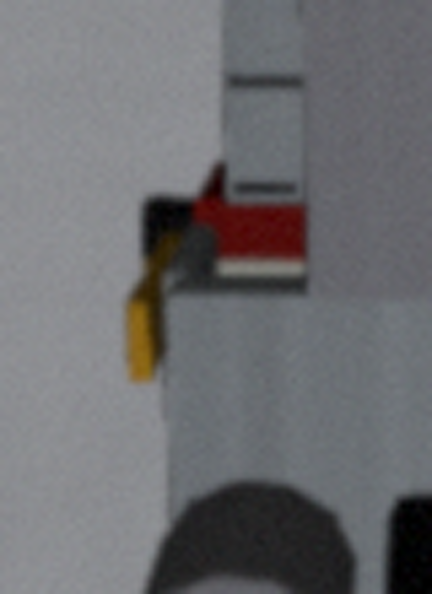

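```bash
python3 - <<'E'
from h import *
s=ld('w19'); th=np.radians(5.45); ex=np.array([np.cos(th),np.sin(th)]); ey=np.array([-ex[1],ex[0]])
pc0=np.array([469.4,44.5]); R=lambda P:(((P[:2]-pc0)@ex).round(1),((P[:2]-pc0)@ey).round(1))
f=lambda u,v,z:R(onz(s,240+u/5.4,130+v/5.4,z))
for z in(34,36): print('mark',f(260,268,z))
print('ptr top face',f(130,380,31.5),f(135,297,31.5),'bottom',f(170,238,11.5),'saddle edge',f(250,290,43.5))
q=r.read_state(); t=R(q['tcp_pos']); print('tcp',t,'tip via bar',t[1]+11+25)
for v in(80,188): print(f(265,v,34))
t=snap('scene','s19'); im=cv2.cvtColor(t['image'],cv2.COLOR_RGB2BGR); cv2.imwrite('pics/s19z.png',cv2.resize(im[160:235,265:355],None,fx=8,fy=8,interpolation=cv2.INTER_CUBIC))
E
```

```text
mark (np.float64(-17.9), np.float64(-19.6))
mark (np.float64(-17.7), np.float64(-19.1))
ptr top face (np.float64(-30.2), np.float64(-31.0)) (np.float64(-29.4), np.float64(-23.1)) bottom (np.float64(-28.9), np.float64(-22.8)) saddle edge (np.float64(-17.9), np.float64(-18.9))
tcp (np.float64(-2.1), np.float64(-59.3)) tip via bar -23.299999999999997
(np.float64(-17.1), np.float64(-3.1))
(np.float64(-17.3), np.float64(-12.4))
```

View pics/s19z.png

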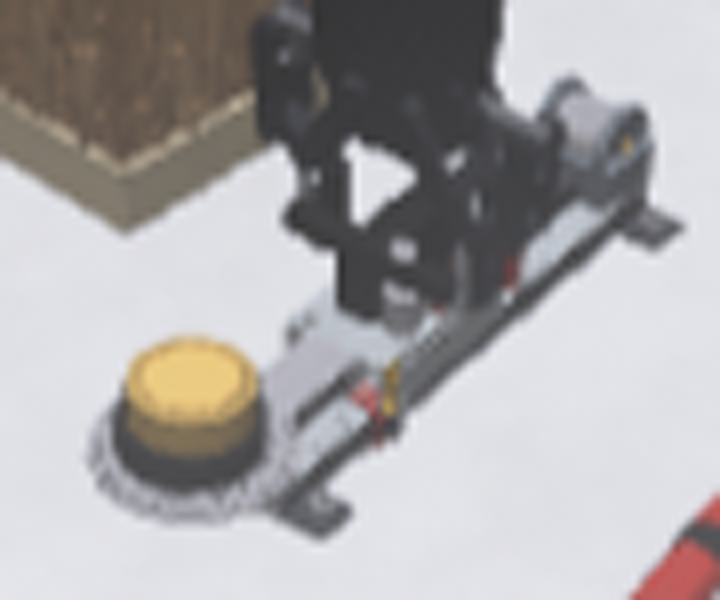

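```bash
python3 - <<'E'
from h import *
s=ld('w19'); th=np.radians(5.45); ex=np.array([np.cos(th),np.sin(th)]); ey=np.array([-ex[1],ex[0]])
pc0=np.array([469.4,44.5]); R=lambda P:np.array([((P[:2]-pc0)@ex),((P[:2]-pc0)@ey)]).round(1)
im=cv2.cvtColor(s['image'],cv2.COLOR_RGB2BGR)
cv2.imwrite('pics/a.png',cv2.resize(im[0:300,205:445],None,fx=2,fy=2,interpolation=cv2.INTER_CUBIC)); cv2.imwrite('pics/b.png',cv2.resize(im[215:295,205:445],None,fx=3.3,fy=3.3,interpolation=cv2.INTER_CUBIC))
g=lambda u,v,z:R(onz(s,u,v,z))
print('bar ends',g(213.5,268,77),g(440,268,77)); print('bar far',g(225,251,80),'near',g(225,287,80))
print('plate near edge',g(328,71,43),g(328,66,50)); print('tcp',R(r.read_state()['tcp_pos']),s['pose'].round(3))
E
```

```text
bar ends [-42.8 -42.5] [ 42.7 -41.7]
bar far [-37.  -33.7] near [-38.2 -48.8]
plate near edge [ 0.  28.5] [-0.2 30.1]
tcp [ -2.1 -59.4] [[ 9.95000e-01  9.80000e-02  3.40000e-02  4.63783e+02]
 [ 1.04000e-01 -9.41000e-01 -3.23000e-01  6.81870e+01]
 [-0.00000e+00  3.24000e-01 -9.46000e-01  1.91343e+02]
 [ 0.00000e+00  0.00000e+00  0.00000e+00  1.00000e+00]]
```

View pics/a.png

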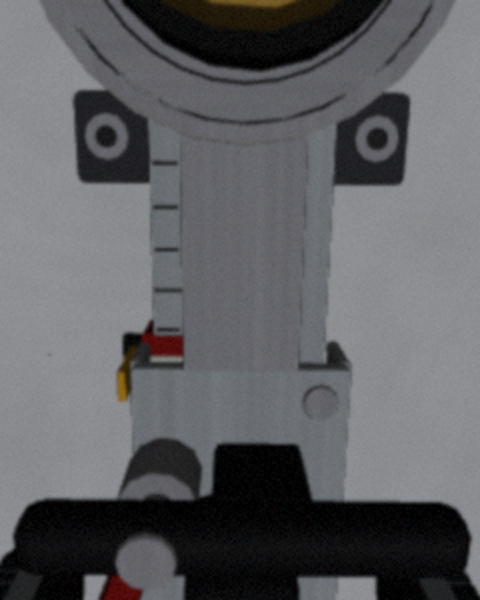

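View pics/b.png

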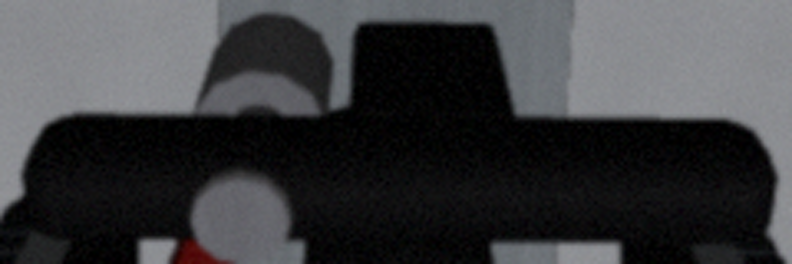

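```bash
python3 - <<'E'
from h import *
s=ld('w19'); th=np.radians(5.45); ex=np.array([np.cos(th),np.sin(th)]); ey=np.array([-ex[1],ex[0]])
pc0=np.array([469.4,44.5]); R=lambda P:np.array([((P[:2]-pc0)@ex),((P[:2]-pc0)@ey)]).round(1)
g=lambda u,v,z:R(onz(s,u,v,z))
for z in(34,28,20): print(z,'rail edges',g(205+150.5/2,100,z),g(205+332/2,100,z),'grads',[float(g(288,v/2,z)[1]) for v in(162,207,249,290,330)],'mark',g(288,130+268/5.4,z))
w=ld('w18')
for z in(34,28,20): print(z,[ (lambda P:R(P))(onz(w,288,100+v/5.4,z))[1] for v in(50,136,272,377)])
s=ld('w14'); 
E
```

```text
34 rail edges [-20.6  16.7] [19.3 17. ] grads [24.6, 15.2, 6.1, -3.2, -12.5] mark [-18.  -19.6]
28 rail edges [-21.3  16.4] [20.2 16.7] grads [24.6, 14.9, 5.4, -4.2, -13.9] mark [-18.5 -21.3]
20 rail edges [-22.1  16. ] [21.4 16.4] grads [24.6, 14.4, 4.5, -5.6, -15.8] mark [-19.3 -23.5]
34 [np.float64(-14.6), np.float64(-21.6), np.float64(-33.0), np.float64(-42.2)]
28 [np.float64(-15.0), np.float64(-22.3), np.float64(-34.1), np.float64(-43.7)]
20 [np.float64(-15.6), np.float64(-23.2), np.float64(-35.6), np.float64(-45.7)]
```

At the pointer's height (z 21.5), the pointer's front face and the white line lie on the same row. Bar and plate offsets also put the pointer at the mark, to about 1 mm. I'll nudge forward 1 mm, hold with the lever open, then look before pinching.

```bash
python3 -m crank '[{"x":-0.015,"y":0.012,"z":0,"wx":0,"wy":0,"wz":0,"gripper":0.78},{"x":-0.03,"y":0.012,"z":0,"wx":0,"wy":0,"wz":0,"gripper":0.74},{"x":-0.037,"y":0.012,"z":0,"wx":0,"wy":0,"wz":0,"gripper":0.7},{"x":-0.037,"y":0.012,"z":0,"wx":0,"wy":0,"wz":0,"gripper":0.7}]' 40
python3 - <<'E'
from h import *
s=snap('wrist','w20'); q=r.read_state(); print(q['tcp_pos'],q['orientation'],q['opening'],q['wrist_force'])
E
```

```text
clock: 15.2
tcp_pos: [470.9, -14.1, 70.7]
orientation: [0.67, 0.742, 0.0, 0.001]
wrist_force: [3.4, -3.9, 1.9]
opening: 59.6
[470.94021369 -14.12489495  70.6636573 ] [6.70453386e-01 7.41951308e-01 3.97372256e-04 5.97180392e-04] 59.79218746484268 [ 3.53507625 -3.62399699  1.60475908]
```

View pics/w20.png

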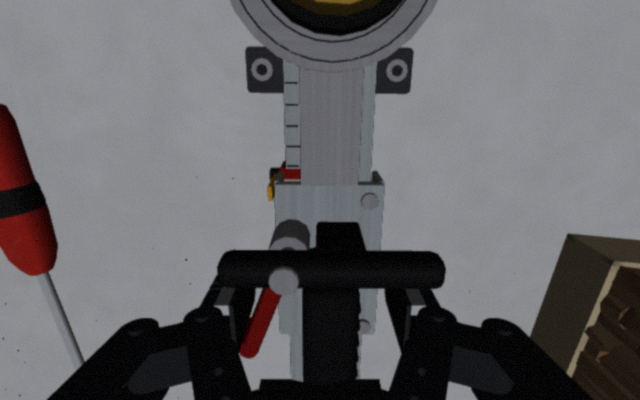

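```bash
python3 -m crank '[{"x":-0.01,"y":0.006,"z":0,"wx":0,"wy":0,"wz":0,"gripper":0.6},{"x":-0.01,"y":0.006,"z":0,"wx":0,"wy":0,"wz":0,"gripper":0.5},{"x":-0.01,"y":0.006,"z":0,"wx":0,"wy":0,"wz":0,"gripper":0.42},{"x":-0.01,"y":0.006,"z":0,"wx":0,"wy":0,"wz":0,"gripper":0.25},{"x":-0.01,"y":0.006,"z":0,"wx":0,"wy":0,"wz":0,"gripper":0.25},{"x":-0.01,"y":0.006,"z":0,"wx":0,"wy":0,"wz":0,"gripper":0.25}]' 45
python3 - <<'E'
from h import *
s=snap('wrist','w21'); q=r.read_state(); print(q['tcp_pos'],q['orientation'],q['opening'],q['wrist_force'])
im=cv2.cvtColor(s['image'],cv2.COLOR_RGB2BGR); cv2.imwrite('pics/w21z.png',cv2.resize(im[130:240,240:320],None,fx=5.4,fy=5.4,interpolation=cv2.INTER_CUBIC))
E
```

```text
clock: 15.85
tcp_pos: [470.6, -14.6, 71.1]
orientation: [0.671, 0.742, 0.0, 0.001]
wrist_force: [3.2, -5.7, 8.2]
opening: 30.5
[470.53884431 -14.55287583  71.07329155] [6.70575606e-01 7.41839858e-01 6.35992988e-05 1.40611710e-03] 30.38323284086764 [ 2.9804985  -5.54643879  8.41830788]
```

View pics/w21.png

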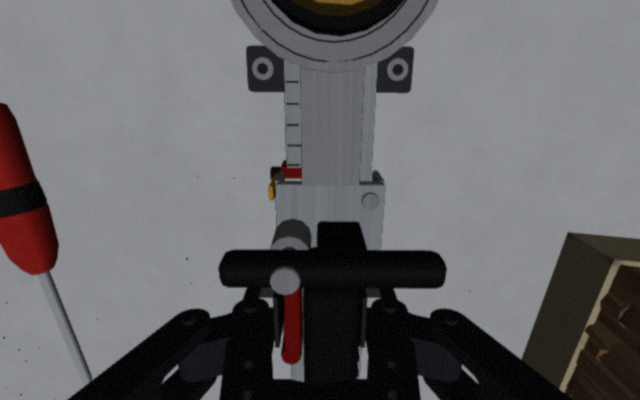

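View pics/w21z.png

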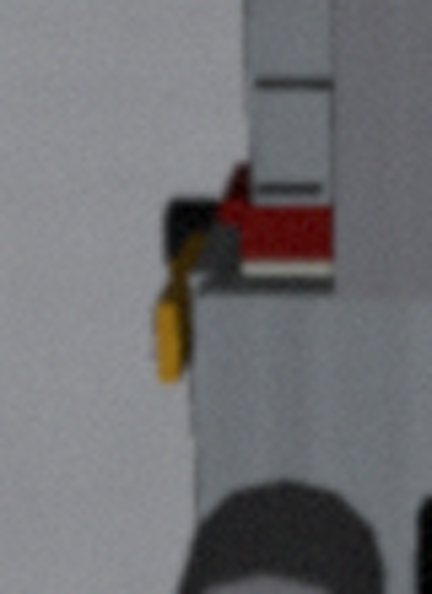

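The lever is shut and parallel to the block. The opening is 30.4 mm, which matches 32 mm given the same −2 mm offset seen on both discs, and the pointer is still level with the white line. Last, I'll check the stack.

```bash
python3 -m crank '[{"x":0,"y":0.004,"z":0,"wx":0,"wy":0,"wz":0,"gripper":0.25},{"x":0,"y":0.004,"z":0,"wx":0,"wy":0,"wz":0,"gripper":0.25},{"x":0,"y":0.004,"z":0,"wx":0,"wy":0,"wz":0,"gripper":0.25},{"x":0,"y":0.004,"z":0,"wx":0,"wy":0,"wz":0,"gripper":0.25}]' 45; python3 - <<'E'
from h import *
ims=[]
for n,(a,b,c,d) in(('scene',(180,235,265,325)),('top',(170,240,265,400))):
    s=snap(n,n+'22'); im=cv2.cvtColor(s['image'],cv2.COLOR_RGB2BGR)[a:b,c:d]; cv2.imwrite(f'pics/{n}22z.png',cv2.resize(im,None,fx=(10 if n=='scene' else 5.5),fy=(10 if n=='scene' else 5.5),interpolation=cv2.INTER_CUBIC))
E
```

```text
clock: 16.3
tcp_pos: [470.6, -14.5, 71.1]
orientation: [0.671, 0.742, -0.0, 0.002]
wrist_force: [2.1, -4.5, 4.8]
opening: 30.7
```

View pics/scene22z.png

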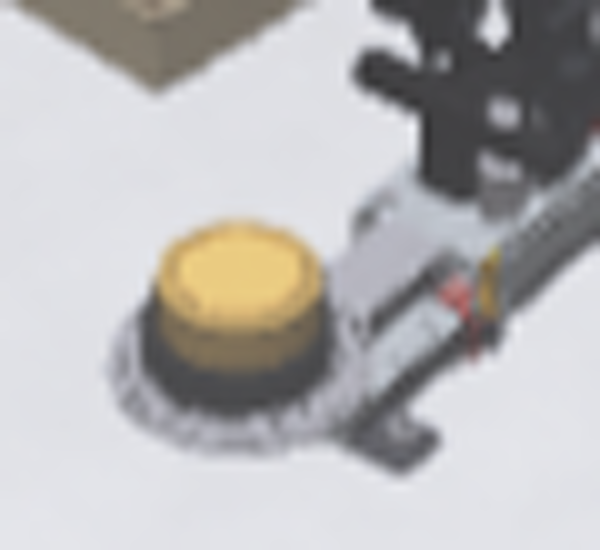

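View pics/top22z.png

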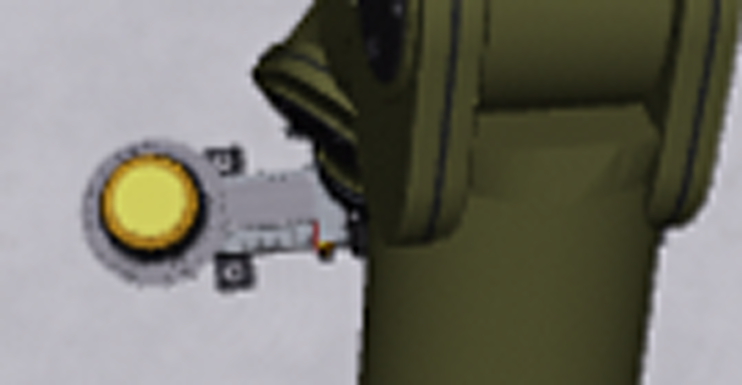

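```bash
python3 - <<'E'
from h import *
q=r.read_state(); print(q['clock'],q['tcp_pos'],q['opening'],q['wrist_force']); print(r.finish_job())
E
```

```text
16.4 [470.52744857 -14.57067983  71.09177459] 30.860668477627872 [ 2.8880658  -5.04851421  4.66856891]
the job is handed in; nothing more can be done
None
```

I loaded the arm, drew the leg out to the red clip with the lever still open, and shut the lever there. I handed the job in at 16.4 s with lever and block still pinched. The system gave no verdict, so the results below are my own checks.

**Last checks**
- **Stack:** after placing, the pad was within about 1.5 mm of the plate centre and the weight within about 1 mm. The final top and scene pictures still show both flat and centred.
- **Lever:** it looks parallel to the block in the wrist picture. The finger opening read 30.9 mm against the 32 mm expected. It also read about 2 mm low on the pad and the weight.
- **Pinch:** the grip was commanded at 45 N. I could not measure the force on the lever and the block separately.
- **Pointer:** it is within about 1 mm of the white line, both in the wrist picture at the pointer's height and from the bar and plate offsets.

**What disagreed**
- **Clip position:** taking the clip at the rail's stated 34 mm height put the pointer about 4 mm short. The graduation spacing, the rail width and two views of the clip all fit a height of about 20 mm instead, so I used that.
- **Pointer tip:** the pictures don't show clearly which part of the yellow blade counts as the tip. I relied on the stated 47 mm offset and went about 1 mm further as a margin.

The arm kept clear of the tape roll, collar, star knob and rubber foot. I did not measure their positions again at the end.

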